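# Set two gravers to their hidden stops and lock the jig

### The arm

A 6-joint arm with a two-finger parallel gripper is mounted at the origin on the work surface. World frame = base frame: x ahead of the robot, y to its left, z up, the work surface at z = 0. Lengths are in mm, angles in rad, forces in N, time in s.
With the tool pointing down it reaches from about 400 to 925 mm from the base axis. Payload 12.5 kg.
Tool frame: the origin (TCP) lies at the very end of the fingers, on their centre line; the grasp point (between the pads) lies behind it (env.grip_depth is the z of the grasp point in the tool frame, in mm); z points along the fingers, y is the line along which they close (so a half turn about z gives the same grasp; the last joint's range is limited). The gripper opens to 95 mm and grips with 3 to 60 N. Pads are 20 mm wide; open, the fingers measure 119 mm over their backs; the gripper's body (75 mm by 180 mm) begins 59 mm behind the grasp point.
Start: joints at [1.17, 0.491, 1.559, -0, 1.092, -0.106], TCP at [181.576, 598.061, 214.661] pointing down, gripper open.
Joint ranges: [-3.1, 3.1], [-0.84, 2.19], [0.05, 2.79], [-1.13, 4.28], [0.06, 2.93], [-2.69, 2.69]. Speed limits (rad/s): [2.22, 2.22, 2.79, 3.14, 3.14, 3.14].

### API

Orientations are given as [roll, pitch, yaw] about the fixed x, y, z axes, in that order (R = Rz(yaw) Ry(pitch) Rx(roll)).
In Python, from cell import env, optics gives the robot as it stands.
- The arm moves only by the tool step_arm, never from a script. Its argument "moves" is a list of rows, each an object of numbers: "tx", "ty", "tz": the shift along the tool's x, y, z in mm; "roll": the turn about the tool's z in rad. In form: [{"tx": .., "ty": .., "tz": .., "roll": ..}, ...]. A call has 1 to 12 rows; each row is the pose to reach, as a shift and turn from the pose commanded when the call began, along the tool's axes at that moment; what a row does not reach only later rows make up. A row lasts 1/12 s, in which the tool goes at most 41.7 mm and 7.16 degrees, less where a joint would pass 70% of its speed; a pose out of reach is approached as far as the arm can. A call with a gripper value outside its range is refused whole. "grip" is the finger opening in mm, from 0 to 95.1, set as the call begins (left out, the last holds). The fingers move at their own pace and stop on an object; the grip force is fixed at half the most. Time passes only in rows, so rows that repeat a pose let the fingers close. It gives the time, the measured TCP pose, the force, the opening and the grip force at its end, in the units of the state.
- env.state(): the state, without advancing time (a new reading comes with each control period).
- optics.read_camera(name): name is "side" or "top"; returns a dict with "pixels" (420x560x3 uint8, blue, green, red), "mtx" (3x3 intrinsics, pixels), "dist" ([k1, k2, p1, p2, k3] as OpenCV has them; the pictures are not rectified), "view" (4x4, takes a point from world to camera coordinates). Camera axes: x right, y down, z forward; pixel columns grow to the right and rows downward; lengths in mm; the calibration is good to about 2 mm. A picture is of the moment at which its call begins. There is no depth.
- env.job_done(): hands the job in; it is judged then, once.
The state is a dict: "t": time; "joints": joint angles; "qvel": joint speeds; "tau": joint torques, N m; "eef_pos": TCP position; "tcp_rot": TCP orientation; "ft_force": force on the tool from outside, world axes, zero at the start; "moment": the same for the moment, N m; "opening": opening from 0.0 (shut) to 1.0 (fully open); "grip_force": force on a finger pad.
Only numpy, scipy, OpenCV 4.12 (cv2) and the standard library are available. Lean on these libraries where they do the work, as an engineer would, in place of code of your own. Each camera call takes 0.05 s, during which the arm holds its last target. There are 200 camera calls.

### The job

Push both gravers down their slanted holes in the setting jig, one after the other, until you feel each one come up against its hidden spring stop, and leave each bearing on it. Push in line with the shank, the tool leaning as the graver does and not straight down, and gently, never with 20 N or more. Only when both are set and let go, press the jig's lock cap down fully home, leaving the other things on the bench where they are.

Things in the scene. Friction and masses are not known exactly. Their poses are not given: they have to be found in the camera images.
- jig: graver setting jig, fixed: steel base plate 200 x 160 x 12 mm (x from -110 to 90 mm), an aluminium block 50 x 140 x 90 mm slanted 30 degrees (top edge 124 mm above the bench), and at x = -80 mm, y = 0 a steel post with the lock cap. Origin on the bench under the middle of the block; x points from the lock cap towards the leaning handles, y to the left graver, z up
- graver_left: the left of two identical gravers leaning side by side in the jig (at y = +40 mm in the jig's frame): a 6 mm square steel shank with a dark wooden mushroom handle 34 mm long, 33 mm across, its flat top 24 mm across. Origin: centre of that flat top. Its z axis points up along the shank, 30 degrees from vertical, leaning to the jig's +x side. It slides only along its axis
- graver_right: the right of two identical gravers leaning side by side in the jig (at y = -40 mm in the jig's frame): a 6 mm square steel shank with a dark wooden mushroom handle 34 mm long, 33 mm across, its flat top 24 mm across. Origin: centre of that flat top. Its z axis points up along the shank, 30 degrees from vertical, leaning to the jig's +x side. It slides only along its axis
- hole_left (a point): mouth of the left graver's hole in the block's slanted upper face. Both gravers need a steady push of 2 to 3 N to slide down. Inside the block, out of sight, 4 to 36 mm further down, other for each graver and each time, a spring buffer is the stop: from there the push needed climbs by 2 N per mm. At the stop the handle's top is 40 to 70 mm from this mouth
- hole_right (a point): mouth of the right graver's hole, as the left one. The drag holds a graver where it is left: let go after a push of 6 to 12 N, it stays bearing on its stop with about 3 N
- lock_cap (a joint): the jig's lock cap, a round black cap 31 mm across and 16 mm high on the steel post; it slides straight down: 0 m is up, 0.008 m is home on its hard end stop, locked from 0.006 m on. It takes about 4 N to move, and it stays where it is left
- lock_top (a point): centre of the flat top (26 mm across) of the lock cap, 67 mm above the bench when it is up; moves with the cap
- brass_plate: bystander: loose brass plate 55 x 38 x 4 mm lying beside the jig; origin under its centre
- oil_bottle: bystander: small amber oil bottle, 28 mm across, 62 mm high, standing beside the jig; origin under its centre
- whetstone: bystander: grey whetstone 130 x 45 x 22 mm; origin under its centre
- hammer: bystander: chasing hammer lying on the bench; origin under its middle
- scriber: bystander: 150 mm scriber with a wooden handle lying beyond the jig; origin under its middle
- tin: bystander: open steel tin, 66 mm across, 50 mm high; origin under its centre
- loupe: bystander: black eye loupe, 34 mm across, 28 mm high; origin under its centre

How it is judged:
By the outcome, as a careful person would: the job done as asked, in the order asked, and still so for the second after the job is handed in, with the robot touching nothing.
It also fails if it takes over 58 s, if anything falls off the work surface, if the arm or the gripper's body presses on something with over 40 N, if the wrist force passes 120 N, or if a joint passes its speed limit or range.

## Working session

There is one attempt and no reset: what is moved stays moved. The work goes in short steps, Python scripts to look and compute and a tool call to move; the robot and the scene stay as the last step left them, time stands still between calls to the robot, and variables do not carry over. Pictures are saved under pics/ and viewed, at most 10 in all, crops included, and the job is handed in when it is done.

Besides the shell and the picture viewer there is one more tool, called after "Request:" by a JSON object that holds its "op" and its "data", one argument or row to a line. step_arm: Moves the arm, as the interface text tells. Its arguments: {"type":"object","properties":{"moves":{"type":"array"},"grip":{"type":"number"}},"required":["moves"]}

```bash
ls; mkdir -p pics
python3 - <<'E'
from cell import env, optics
import cv2,json,numpy as np
for n in("side","top"):
    c=optics.read_camera(n); cv2.imwrite(f"pics/{n}0.png",c["pixels"])
    print(n,np.round(c["mtx"],1).tolist(),c["dist"],np.round(c["view"],3).tolist())
print(env.state(),env.grip_depth)
E
```

```text
pics
side [[515.2, 0.0, 279.0], [0.0, 515.2, 205.1], [0.0, 0.0, 1.0]] [-0.05563851  0.          0.          0.          0.        ] [[-0.88, -0.474, -0.02, 554.482], [-0.309, 0.605, -0.733, 313.288], [0.36, -0.639, -0.68, 1117.706], [0.0, 0.0, 0.0, 1.0]]
top [[419.1, 0.0, 281.4], [0.0, 419.1, 206.4], [0.0, 0.0, 1.0]] [-0.08674834  0.          0.          0.          0.        ] [[0.024, -1.0, -0.009, -20.463], [-0.992, -0.023, -0.122, 627.761], [0.122, 0.012, -0.993, 1111.07], [0.0, 0.0, 0.0, 1.0]]
{'t': 0.1, 'joints': array([ 1.17039028e+00,  4.91492465e-01,  1.55934348e+00,  3.65196835e-06,
        1.09172668e+00, -1.05590749e-01]), 'qvel': array([ 0.00043098, -0.00057511, -0.00159127, -0.00085241,  0.00176852,
        0.00080212]), 'tau': array([ 3.18152815e-03, -6.13630342e+01, -2.58607382e+01,  6.93941535e-02,
        4.71383147e-02, -4.95396807e-05]), 'eef_pos': array([181.49557423, 597.85854952, 214.13993407]), 'tcp_rot': array([-3.14062843e+00, -1.05450651e-04,  2.84677562e+00]), 'ft_force': array([-0.11146127, -0.33725279, -0.28767805]), 'moment': array([-0.04659375, -0.00584081,  0.0348499 ]), 'grip_force': 0.0, 'opening': 0.9988865172191117} -18.8
```

View pics/side0.png

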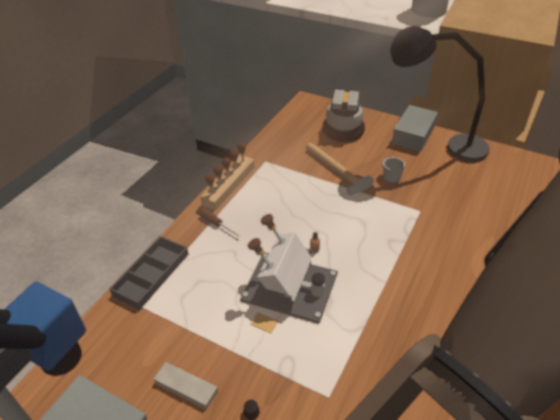

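View pics/top0.png

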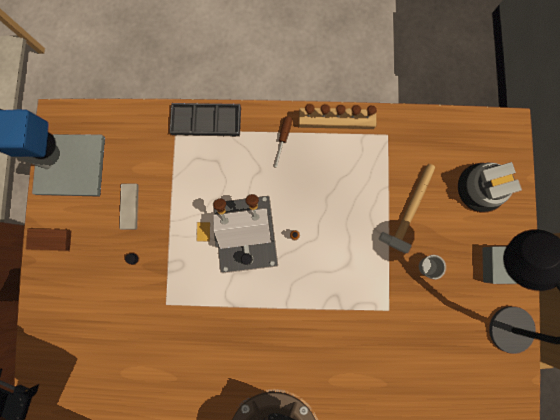

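The side view shows the jig around (290,275), with handles at (257,246) and (268,221). In the top view the handles are at (220,205) and (252,200), the cap is at (246,258), and the base is at the bottom. Next I'll enlarge crops and check what the interface documents about tilting.

View pics/sidec.png

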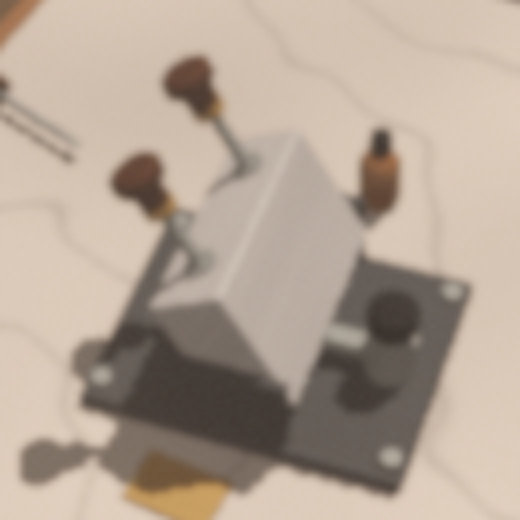

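View pics/topc.png

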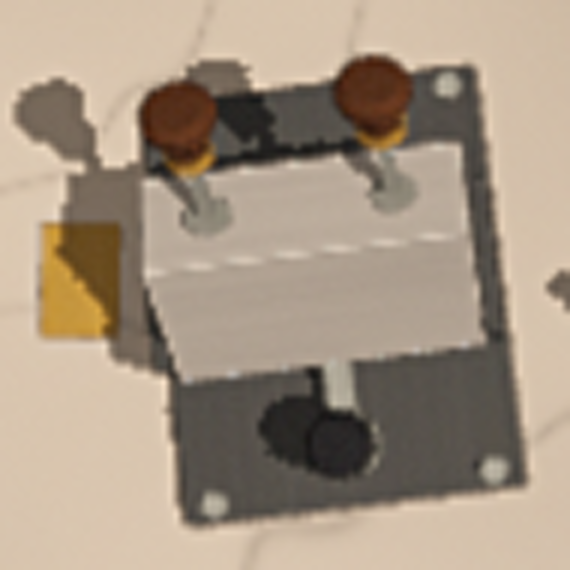

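The top crop shows all four plate corners, the left and right handles at (180,115) and (373,90), and the cap at (340,442). The side crop shows the left handle at (137,178), the right handle at (190,80), and three plate corners. I'll fit the jig pose and the handle positions from these.

```bash
cat > fit.py <<'E'
from cell import env, optics
import cv2,numpy as np
from scipy.optimize import least_squares
cams={n:optics.read_camera(n) for n in("side","top")}
def proj(n,P):
    c=cams[n];V=np.array(c["view"])
    return cv2.projectPoints(np.atleast_2d(P).astype(float),cv2.Rodrigues(V[:3,:3])[0],V[:3,3],np.array(c["mtx"]),np.array(c["dist"]))[0][:,0]
def crop(n,p):
    s,o=(4,(220,200)) if n=="side" else (6,(190,185))
    return (np.array(p)+.5)/s-.5+np.array(o)
def J2W(p,P):
    c,s=np.cos(p[2]),np.sin(p[2]);P=np.atleast_2d(P)
    return np.c_[p[0]+c*P[:,0]-s*P[:,1],p[1]+s*P[:,0]+c*P[:,1],P[:,2]]
E
cat > a.py <<'E'
from fit import *
obs=[("top",(185,522),(-110,80,12)),("top",(525,483),(-110,-80,12)),("top",(475,66),(90,-80,12)),
("top",(338,442),(-80,0,67)),("side",(470,285),(-110,-80,12)),("side",(395,494),(-110,80,12)),("side",(83,403),(90,80,12)),("side",(393,313),(-80,0,67)),
("top",(147,275),(.85,70,124)),("top",(458,236),(.85,-70,124)),("side",(295,135),(.85,-70,124)),("side",(220,300),(.85,70,124))]
def res(p): return np.concatenate([(proj(n,J2W(p,P))[0]-crop(n,q))for n,q,P in obs])
r=least_squares(res,[480,30,0],loss="soft_l1",x_scale=[10,10,.1]);p=r.x
print(p);print(np.round(res(p).reshape(-1,2),1).tolist())
np.save("p.npy",p)
a=np.array([.5,0,3**.5/2])
# handle: centre of mushroom head, mouths
pts={"L":[("top",(180,115)),("side",(137,176))],"R":[("top",(373,90)),("side",(189,80))],
"mL":[("top",(205,216)),("side",(203,263))],"mR":[("top",(393,188)),("side",(247,163))],"cap":[("top",(338,442)),("side",(393,313))]}
for k,o in pts.items():
    f=lambda X:np.concatenate([proj(n,X)[0]-crop(n,q) for n,q in o])
    s=least_squares(f,[500,30,100],x_scale=50)
    d=s.x-np.r_[p[:2],0];c,sn=np.cos(p[2]),np.sin(p[2])
    print(k,np.round(s.x,1),"jig",np.round([c*d[0]+sn*d[1],-sn*d[0]+c*d[1],d[2]],1),np.round(s.fun,1))
E
python3 a.py
```

```text
[5.60901174e+02 9.77426865e+01 1.52503404e-01]
[[-0.6, 2.1], [0.1, 1.2], [-0.6, -0.3], [-0.6, 1.0], [0.2, -0.4], [0.7, -1.1], [-2.5, -1.3], [-0.7, -0.6], [-2.1, 0.5], [1.0, -0.1], [0.2, -1.8], [-1.3, 0.5]]
L [613.4 142.4 171. ] jig [ 58.7  36.2 171. ] [ 0.2  0.6 -0.6 -0.1]
R [625.   64.2 171.5] jig [ 58.3 -42.9 171.5] [ 0.3  0.7 -0.7 -0.1]
mL [576.7 138.8 113.9] jig [ 21.8  38.2 113.9] [ 0.3  0.9 -0.8 -0.1]
mR [591.   59.2 113.6] jig [ 23.8 -42.7 113.6] [ 0.3  0.7 -0.7 -0.1]
cap [482.5  83.8  62.5] jig [-79.6  -1.9  62.5] [ 0.3  0.7 -0.7 -0.1]
```

Request:
{"op": "step_arm", "data": {
  "moves": [
    {"tx":0,"ty":0,"tz":-5,"roll":0}
  ],
  "grip": 0
}}

```text
t: 0.28
eef_pos: [181.4, 597.6, 218.8]
tcp_rot: [-3.14, -0.0, 2.847]
ft_force: [0.2, -0.6, 0.3]
opening: 0.97
grip_force: 0.0
```

Everything matches the given geometry: the mouths come out near jig (22.5, ±40, 111.5) and the cap near (-80, 0). The documented rows include no tilt, so before planning I'll try one small tilt row up here, clear of everything, to see whether it's accepted.

Request:
{"op": "step_arm", "data": {
  "moves": [
    {"tx":0,"ty":0,"tz":0,"roll":0,"pitch":0.05}
  ]
}}

```text
validation failed for argument at $.mo...
```

Tilt keys are refused. The text does say that a pose out of reach is "approached as far as the arm can", and I don't know what that does to orientation. I'll find out high above the bench, clear of everything.

Request:
{"op": "step_arm", "data": {
  "moves": [
    {"tz":-40},
    {"tz":-80},
    {"tz":-120},
    {"tz":-160},
    {"tz":-200},
    {"tz":-250},
    {"tz":-300},
    {"tz":-350},
    {"tz":-400},
    {"tz":-450},
    {"tz":-500},
    {"tz":-550}
  ],
  "grip": 0
}}

```text
validation failed for argument at $.mo...
```

```bash
python3 -c "
from cell import env
print(env.state())"
```

```text
{'t': 0.2833, 'joints': array([ 1.17035938e+00,  4.87168841e-01,  1.55373660e+00, -2.57610842e-05,
        1.10257386e+00, -1.05608681e-01]), 'qvel': array([-2.25411238e-04, -6.72374105e-02, -9.12315620e-02,  7.50482371e-07,
        1.48910658e-01,  4.27220953e-05]), 'tau': array([ 2.20542785e-02, -6.12327862e+01, -2.59196681e+01,  7.23470910e-02,
       -3.66972573e-01,  5.98256102e-04]), 'eef_pos': array([181.42662183, 597.62812   , 218.76648176]), 'tcp_rot': array([-3.13971410e+00, -1.76037638e-04,  2.84677587e+00]), 'ft_force': array([ 0.17036098, -0.58000842,  0.27372969]), 'moment': array([-0.03473725,  0.01179361, -0.00214662]), 'grip_force': 0.0, 'opening': 0.9698832795903657}
```

The validator seems to want all four keys in every row.

Request:
{"op": "step_arm", "data": {
  "moves": [
    {"tx":0,"ty":0,"tz":-40,"roll":0},
    {"tx":0,"ty":0,"tz":-80,"roll":0},
    {"tx":0,"ty":0,"tz":-120,"roll":0},
    {"tx":0,"ty":0,"tz":-160,"roll":0},
    {"tx":0,"ty":0,"tz":-200,"roll":0},
    {"tx":0,"ty":0,"tz":-240,"roll":0},
    {"tx":0,"ty":0,"tz":-280,"roll":0},
    {"tx":0,"ty":0,"tz":-320,"roll":0},
    {"tx":0,"ty":0,"tz":-360,"roll":0},
    {"tx":0,"ty":0,"tz":-400,"roll":0},
    {"tx":0,"ty":0,"tz":-440,"roll":0},
    {"tx":0,"ty":0,"tz":-480,"roll":0}
  ],
  "grip": 0
}}

```text
t: 1.28
eef_pos: [181.6, 598.2, 682.1]
tcp_rot: [3.137, 0.0, 2.847]
ft_force: [-0.4, -0.3, 0.9]
opening: 0.148
grip_force: 0.0
```

Request:
{"op": "step_arm", "data": {
  "moves": [
    {"tx":0,"ty":0,"tz":-40,"roll":0},
    {"tx":0,"ty":0,"tz":-80,"roll":0},
    {"tx":0,"ty":0,"tz":-120,"roll":0},
    {"tx":0,"ty":0,"tz":-160,"roll":0},
    {"tx":0,"ty":0,"tz":-200,"roll":0},
    {"tx":0,"ty":0,"tz":-240,"roll":0},
    {"tx":0,"ty":0,"tz":-280,"roll":0},
    {"tx":0,"ty":0,"tz":-320,"roll":0},
    {"tx":0,"ty":0,"tz":-360,"roll":0},
    {"tx":0,"ty":0,"tz":-400,"roll":0},
    {"tx":0,"ty":0,"tz":-440,"roll":0},
    {"tx":0,"ty":0,"tz":-480,"roll":0}
  ],
  "grip": 0
}}

```text
t: 2.28
eef_pos: [148.1, 487.2, 787.2]
tcp_rot: [3.126, 0.0, 2.847]
ft_force: [0.8, 0.3, -0.5]
opening: 0.004
grip_force: 0.0
```

```bash
python3 -c "
from cell import env
s=env.state();print(s['joints'],s['eef_pos'],s['tcp_rot'])"
```

```text
[ 1.14483534  0.4631127   0.04810209  0.00384009  2.61530346 -0.12781277] [148.13691993 487.2363089  787.22343158] [3.12639861e+00 5.83989700e-05 2.84677898e+00]
```

Request:
{"op": "step_arm", "data": {
  "moves": [
    {"tx":0,"ty":0,"tz":-100,"roll":0},
    {"tx":0,"ty":0,"tz":-200,"roll":0},
    {"tx":0,"ty":0,"tz":-300,"roll":0},
    {"tx":0,"ty":0,"tz":-300,"roll":0},
    {"tx":0,"ty":0,"tz":-300,"roll":0},
    {"tx":0,"ty":0,"tz":-300,"roll":0}
  ],
  "grip": 0
}}

```text
t: 2.78
eef_pos: [126.5, 416.3, 828.4]
tcp_rot: [3.113, 0.0, 2.847]
ft_force: [0.8, 0.4, -0.9]
opening: 0.007
grip_force: 0.0
```

```bash
python3 -c "
from cell import env
s=env.state();print(s['joints'],s['eef_pos'],s['tcp_rot'])"
```

```text
[ 1.12103257  0.37403213  0.04819946  0.00980242  2.69085049 -0.14596985] [126.50260206 416.28902661 828.41883115] [3.11278331e+00 1.74718449e-04 2.84668051e+00]
```

Out of reach, the solver gives up a little orientation (0.03 rad so far). I'll check whether that lean persists once the pull stops.

Request:
{"op": "step_arm", "data": {
  "moves": [
    {"tx":0,"ty":0,"tz":0,"roll":0},
    {"tx":0,"ty":0,"tz":0,"roll":0}
  ],
  "grip": 0
}}

```text
t: 2.95
eef_pos: [127.0, 417.5, 827.7]
tcp_rot: [3.113, 0.0, 2.847]
ft_force: [-0.5, 0.2, -0.8]
opening: 0.005
grip_force: 0.0
```

Request:
{"op": "step_arm", "data": {
  "moves": [
    {"tx":0,"ty":0,"tz":40,"roll":0},
    {"tx":0,"ty":0,"tz":80,"roll":0},
    {"tx":0,"ty":0,"tz":120,"roll":0},
    {"tx":0,"ty":0,"tz":160,"roll":0},
    {"tx":0,"ty":0,"tz":200,"roll":0},
    {"tx":0,"ty":0,"tz":240,"roll":0}
  ],
  "grip": 0
}}

```text
t: 3.45
eef_pos: [128.8, 423.3, 659.2]
tcp_rot: [3.114, -0.0, 2.847]
ft_force: [0.9, 1.7, 1.0]
opening: 0.005
grip_force: 0.0
```

The lean persists and builds up, because the commanded pose is the reached one. So pulling inward past the minimum reach should lean the tip toward the base, which is the direction I need. I'll try it here; it should also undo the small outward lean.

Request:
{"op": "step_arm", "data": {
  "moves": [
    {"tx":0,"ty":-40,"tz":40,"roll":0},
    {"tx":0,"ty":-80,"tz":80,"roll":0},
    {"tx":0,"ty":-120,"tz":120,"roll":0},
    {"tx":0,"ty":-160,"tz":120,"roll":0},
    {"tx":0,"ty":-200,"tz":120,"roll":0},
    {"tx":0,"ty":-240,"tz":120,"roll":0}
  ],
  "grip": 0
}}

```text
t: 3.95
eef_pos: [68.5, 225.5, 536.3]
tcp_rot: [3.118, -0.001, 2.848]
ft_force: [0.3, -1.0, 2.4]
opening: 0.002
grip_force: 0.0
```

```bash
python3 -c "
from cell import env
s=env.state();print(s['joints'],s['eef_pos'],s['tcp_rot'])"
```

```text
[ 0.98280634 -0.32947914  1.65956925  0.00816173  1.78921005 -0.29212532] [ 68.51639326 225.48773014 536.26701755] [ 3.11795476e+00 -1.16906935e-03  2.84759912e+00]
```

```bash
cat > kin.py <<'E'
import numpy as np
from scipy.optimize import least_squares
S=[([.49149,1.55934,1.09173],(181.496,597.859,214.14)),([.48717,1.55374,1.10257],(181.427,597.628,218.766)),
([.46311,.0481,2.6153],(148.137,487.236,787.223)),([.37403,.0482,2.69085],(126.503,416.289,828.419)),([-.32948,1.65957,1.78921],(68.516,225.488,536.267))]
d=66.3
def fk(k,j):
    h,a,L2,L3,b,T=k;A=j[0];B=j[0]+j[1];C=B+j[2]
    return np.array([a+L2*np.sin(A)+L3*np.sin(B)+b*np.cos(B)+T*np.sin(C),h+L2*np.cos(A)+L3*np.cos(B)-b*np.sin(B)+T*np.cos(C)])
def f(k): return np.concatenate([fk(k,j)-[np.sqrt(x*x+y*y-d*d),z] for j,(x,y,z) in S]+[[(k[4])*.01,k[1]*.01]])
r=least_squares(f,[180,0,600,570,0,300]);k=r.x
if __name__=="__main__":
    print(np.round(k,1),np.round(r.fun,1))
    for j2 in(-.84,-.4,0,.4):
        print(j2,[np.round(fk(k,[j2,j3,np.pi-j2-j3])).tolist() for j3 in(1.5,2,2.4,2.79)])
    # leaning pose at work: sum=pi+.5236
    for P in([625,178],[580,120],[480,67]):
        g=lambda j:np.r_[fk(k,j)-P,500*(sum(j)-np.pi-.5236)]
        print(P,least_squares(g,[.3,1.7,1.5]).x)
E
python3 kin.py
```

```text
[2.034e+02 2.000e-01 5.862e+02 4.110e+02 4.310e+01 2.781e+02] [ 0.   0.   0.   0.  -0.   0.   0.  -0.  -0.  -0.   0.4  0. ]
-0.84 [[-150.0, 615.0], [-42.0, 441.0], [-25.0, 278.0], [-70.0, 124.0]]
-0.4 [[158.0, 613.0], [181.0, 410.0], [128.0, 255.0], [21.0, 136.0]]
0 [[413.0, 498.0], [356.0, 301.0], [246.0, 179.0], [101.0, 111.0]]
0.4 [[604.0, 292.0], [474.0, 133.0], [326.0, 64.0], [166.0, 57.0]]
[625, 178] [0.76567695 1.2258978  1.6736179 ]
[580, 120] [0.75994732 1.41051316 1.49473218]
[480, 67] [0.71200892 1.71790175 1.23528199]
```

The planar kinematics fit to sub-millimetre. The lean always points outward from the base, so I'll build it at the opposite azimuth (about -2.95 rad), stretched high behind the base. Once I swing back to the front, it points the way the gravers need. This helper computes the rows.

```bash
cat > rows.py <<'E'
import numpy as np
from cell import env
from scipy.spatial.transform import Rotation as Ro
def rows(P,rolls=None,dp=0):
    s=env.state();R=Ro.from_euler("xyz",s["tcp_rot"]).as_matrix()
    rolls=np.zeros(len(P)) if rolls is None else rolls
    for p,r in zip(P,rolls):
        print('{"tx": %g, "ty": %g, "tz": %g, "roll": %g},'%(*(np.round(R.T@(np.array(p)-s["eef_pos"]),dp)+0.),round(r,2)))
    print("R",np.round(R,3).tolist(),np.round(s["joints"],3),np.round(s["eef_pos"],1))
def polar(a,r,z): return [r*np.cos(a),r*np.sin(a),z]
def arc(a0,a1,r,z,n=12):
    A=np.linspace(a0,a1,n+1)[1:]
    rows([polar(a,r,z) for a in A],-(A-a0))
E
python3 -c "
from rows import *
rows([polar(1.276-.11*i,min(300,235+20*i),min(620,536+20*i)) for i in range(1,13)],[.11*i for i in range(1,13)])"
```

```text
{"tx": -28, "ty": 18, "tz": -19, "roll": 0.11},
{"tx": -60, "ty": 34, "tz": -39, "roll": 0.22},
{"tx": -96, "ty": 45, "tz": -59, "roll": 0.33},
{"tx": -128, "ty": 38, "tz": -79, "roll": 0.44},
{"tx": -157, "ty": 22, "tz": -83, "roll": 0.55},
{"tx": -184, "ty": 3, "tz": -84, "roll": 0.66},
{"tx": -209, "ty": -18, "tz": -84, "roll": 0.77},
{"tx": -231, "ty": -43, "tz": -85, "roll": 0.88},
{"tx": -251, "ty": -69, "tz": -86, "roll": 0.99},
{"tx": -267, "ty": -98, "tz": -86, "roll": 1.1},
{"tx": -280, "ty": -128, "tz": -87, "roll": 1.21},
{"tx": -290, "ty": -159, "tz": -88, "roll": 1.32},
R [[-0.957, 0.29, 0.006], [0.29, 0.957, 0.023], [0.001, 0.024, -1.0]] [ 0.983 -0.329  1.66   0.008  1.789 -0.292] [ 68.5 225.5 536.3]
```

Request:
{"op": "step_arm", "data": {
  "moves": [
    {"tx":-28,"ty":18,"tz":-19,"roll":0.11},
    {"tx":-60,"ty":34,"tz":-39,"roll":0.22},
    {"tx":-96,"ty":45,"tz":-59,"roll":0.33},
    {"tx":-128,"ty":38,"tz":-79,"roll":0.44},
    {"tx":-157,"ty":22,"tz":-83,"roll":0.55},
    {"tx":-184,"ty":3,"tz":-84,"roll":0.66},
    {"tx":-209,"ty":-18,"tz":-84,"roll":0.77},
    {"tx":-231,"ty":-43,"tz":-85,"roll":0.88},
    {"tx":-251,"ty":-69,"tz":-86,"roll":0.99},
    {"tx":-267,"ty":-98,"tz":-86,"roll":1.1},
    {"tx":-280,"ty":-128,"tz":-87,"roll":1.21},
    {"tx":-290,"ty":-159,"tz":-88,"roll":1.32}
  ],
  "grip": 0
}}

```text
t: 4.95
eef_pos: [300.5, -13.7, 621.2]
tcp_rot: [3.137, -0.028, 1.521]
ft_force: [1.0, -0.8, 0.3]
opening: 0.003
grip_force: 0.0
```

```bash
python3 -c "
from rows import *
p=env.state()['eef_pos'];a=np.arctan2(p[1],p[0]);print(a)
arc(a,a-1.38,300,620)"
```

```text
-0.04547080968217418
{"tx": -34, "ty": -3, "tz": 0, "roll": 0.12},
{"tx": -68, "ty": -8, "tz": -1, "roll": 0.23},
{"tx": -102, "ty": -18, "tz": -2, "roll": 0.34},
{"tx": -133, "ty": -31, "tz": -3, "roll": 0.46},
{"tx": -163, "ty": -48, "tz": -4, "roll": 0.57},
{"tx": -191, "ty": -69, "tz": -4, "roll": 0.69},
{"tx": -217, "ty": -92, "tz": -5, "roll": 0.8},
{"tx": -239, "ty": -118, "tz": -6, "roll": 0.92},
{"tx": -258, "ty": -147, "tz": -7, "roll": 1.03},
{"tx": -274, "ty": -177, "tz": -7, "roll": 1.15},
{"tx": -287, "ty": -209, "tz": -8, "roll": 1.26},
{"tx": -295, "ty": -243, "tz": -8, "roll": 1.38},
R [[0.049, 0.999, 0.006], [0.998, -0.05, 0.027], [0.028, 0.004, -1.0]] [-0.292 -0.177  1.352  0.03   1.969 -0.231] [300.5 -13.7 621.2]
```

Request:
{"op": "step_arm", "data": {
  "moves": [
    {"tx":-34,"ty":-3,"tz":0,"roll":0.12},
    {"tx":-68,"ty":-8,"tz":-1,"roll":0.23},
    {"tx":-102,"ty":-18,"tz":-2,"roll":0.34},
    {"tx":-133,"ty":-31,"tz":-3,"roll":0.46},
    {"tx":-163,"ty":-48,"tz":-4,"roll":0.57},
    {"tx":-191,"ty":-69,"tz":-4,"roll":0.69},
    {"tx":-217,"ty":-92,"tz":-5,"roll":0.8},
    {"tx":-239,"ty":-118,"tz":-6,"roll":0.92},
    {"tx":-258,"ty":-147,"tz":-7,"roll":1.03},
    {"tx":-274,"ty":-177,"tz":-7,"roll":1.15},
    {"tx":-287,"ty":-209,"tz":-8,"roll":1.26},
    {"tx":-295,"ty":-243,"tz":-8,"roll":1.38}
  ],
  "grip": 0
}}

```text
t: 5.95
eef_pos: [42.4, -297.2, 619.6]
tcp_rot: [-3.114, -0.012, 0.141]
ft_force: [0.7, -1.6, -0.2]
opening: 0.001
grip_force: 0.0
```

```bash
python3 -c "
from rows import *
p=env.state()['eef_pos'];a=np.arctan2(p[1],p[0]);print(a)
arc(a,a-1.38,300,620)"
```

```text
-1.4290569350733517
{"tx": -34, "ty": -2, "tz": -1, "roll": 0.12},
{"tx": -68, "ty": -8, "tz": -1, "roll": 0.23},
{"tx": -101, "ty": -18, "tz": -1, "roll": 0.34},
{"tx": -133, "ty": -31, "tz": -1, "roll": 0.46},
{"tx": -163, "ty": -48, "tz": -1, "roll": 0.57},
{"tx": -191, "ty": -69, "tz": -1, "roll": 0.69},
{"tx": -216, "ty": -92, "tz": -1, "roll": 0.81},
{"tx": -239, "ty": -118, "tz": 0, "roll": 0.92},
{"tx": -258, "ty": -147, "tz": 0, "roll": 1.03},
{"tx": -274, "ty": -178, "tz": 1, "roll": 1.15},
{"tx": -286, "ty": -210, "tz": 2, "roll": 1.27},
{"tx": -295, "ty": -243, "tz": 3, "roll": 1.38},
R [[0.99, 0.141, 0.008], [0.141, -0.99, 0.029], [0.012, -0.028, -1.0]] [-1.656 -0.164  1.347  0.006  1.989 -0.224] [  42.4 -297.2  619.6]
```

Request:
{"op": "step_arm", "data": {
  "moves": [
    {"tx":-34,"ty":-2,"tz":-1,"roll":0.12},
    {"tx":-68,"ty":-8,"tz":-1,"roll":0.23},
    {"tx":-101,"ty":-18,"tz":-1,"roll":0.34},
    {"tx":-133,"ty":-31,"tz":-1,"roll":0.46},
    {"tx":-163,"ty":-48,"tz":-1,"roll":0.57},
    {"tx":-191,"ty":-69,"tz":-1,"roll":0.69},
    {"tx":-216,"ty":-92,"tz":-1,"roll":0.81},
    {"tx":-239,"ty":-118,"tz":0,"roll":0.92},
    {"tx":-258,"ty":-147,"tz":0,"roll":1.03},
    {"tx":-274,"ty":-178,"tz":1,"roll":1.15},
    {"tx":-286,"ty":-210,"tz":2,"roll":1.27},
    {"tx":-295,"ty":-243,"tz":3,"roll":1.38}
  ],
  "grip": 0
}}

```text
t: 6.95
eef_pos: [-284.6, -97.2, 619.2]
tcp_rot: [-3.123, 0.022, -1.239]
ft_force: [-1.0, -0.8, -0.5]
opening: 0.001
grip_force: 0.0
```

```bash
python3 -c "
from rows import *
rows([polar(-2.81-.02*min(i,7),300+24*i,620+10*i) for i in range(1,13)])"
```

```text
{"tx": -6, "ty": 23, "tz": -11, "roll": 0},
{"tx": -14, "ty": 47, "tz": -21, "roll": 0},
{"tx": -22, "ty": 70, "tz": -32, "roll": 0},
{"tx": -32, "ty": 93, "tz": -42, "roll": 0},
{"tx": -42, "ty": 116, "tz": -52, "roll": 0},
{"tx": -54, "ty": 139, "tz": -62, "roll": 0},
{"tx": -66, "ty": 161, "tz": -72, "roll": 0},
{"tx": -70, "ty": 185, "tz": -83, "roll": 0},
{"tx": -73, "ty": 209, "tz": -93, "roll": 0},
{"tx": -77, "ty": 232, "tz": -104, "roll": 0},
{"tx": -80, "ty": 256, "tz": -114, "roll": 0},
{"tx": -84, "ty": 279, "tz": -124, "roll": 0},
R [[0.326, -0.945, 0.011], [-0.945, -0.325, 0.027], [-0.022, -0.019, -1.0]] [-3.01  -0.168  1.35  -0.028  1.973 -0.211] [-284.6  -97.2  619.2]
```

Request:
{"op": "step_arm", "data": {
  "moves": [
    {"tx":-6,"ty":23,"tz":-11,"roll":0},
    {"tx":-14,"ty":47,"tz":-21,"roll":0},
    {"tx":-22,"ty":70,"tz":-32,"roll":0},
    {"tx":-32,"ty":93,"tz":-42,"roll":0},
    {"tx":-42,"ty":116,"tz":-52,"roll":0},
    {"tx":-54,"ty":139,"tz":-62,"roll":0},
    {"tx":-66,"ty":161,"tz":-72,"roll":0},
    {"tx":-70,"ty":185,"tz":-83,"roll":0},
    {"tx":-73,"ty":209,"tz":-93,"roll":0},
    {"tx":-77,"ty":232,"tz":-104,"roll":0},
    {"tx":-80,"ty":256,"tz":-114,"roll":0},
    {"tx":-84,"ty":279,"tz":-124,"roll":0}
  ],
  "grip": 0
}}

```text
t: 7.95
eef_pos: [-566.2, -113.2, 733.7]
tcp_rot: [-3.125, 0.022, -1.233]
ft_force: [-1.1, -0.1, 0.6]
opening: 0.003
grip_force: 0.0
```

```bash
python3 -c "
from rows import *
s=env.state();p=s['eef_pos'];th=s['joints'][1]+.05;print(th,s['joints'])
a=-2.95;u=np.array([np.cos(a)*np.sin(th),np.sin(a)*np.sin(th),np.cos(th)])
rows([p+40*i*u for i in (1,12)])"
```

```text
0.5750076138892594 [-3.04640051  0.52500761  0.12543301 -0.04320008  2.5014767  -0.27709775]
{"tx": -4, "ty": 21, "tz": -34, "roll": 0},
{"tx": -47, "ty": 252, "tz": -406, "roll": 0},
R [[0.331, -0.943, 0.008], [-0.943, -0.331, 0.027], [-0.022, -0.017, -1.0]] [-3.046  0.525  0.125 -0.043  2.501 -0.277] [-566.2 -113.2  733.7]
```

Request:
{"op": "step_arm", "data": {
  "moves": [
    {"tx":-4,"ty":25,"tz":-35,"roll":0},
    {"tx":-8,"ty":50,"tz":-70,"roll":0},
    {"tx":-15,"ty":80,"tz":-120,"roll":0},
    {"tx":-25,"ty":130,"tz":-200,"roll":0},
    {"tx":-50,"ty":260,"tz":-400,"roll":0},
    {"tx":-50,"ty":260,"tz":-400,"roll":0},
    {"tx":-50,"ty":260,"tz":-400,"roll":0},
    {"tx":-50,"ty":260,"tz":-400,"roll":0}
  ],
  "grip": 0
}}

```text
t: 8.62
eef_pos: [-566.2, -110.8, 742.5]
tcp_rot: [3.137, 0.026, -1.233]
ft_force: [0.8, 0.2, -0.1]
opening: 0.005
grip_force: 0.0
```

```bash
python3 -c "
from rows import *
s=env.state();p=s['eef_pos'];th=s['joints'][1]+.05;print(th,s['joints'])
a=-2.95;u=np.array([np.cos(a)*np.sin(th),np.sin(a)*np.sin(th),np.cos(th)])
rows([p+40*i*u for i in (1,12)])"
```

```text
0.5966143081766008 [-3.05114984  0.54661431  0.048095   -0.04313809  2.53571014 -0.28292038]
{"tx": -4, "ty": 22, "tz": -33, "roll": 0},
{"tx": -50, "ty": 269, "tz": -395, "roll": 0},
R [[0.331, -0.943, -0.013], [-0.943, -0.331, 0.023], [-0.026, 0.004, -1.0]] [-3.051  0.547  0.048 -0.043  2.536 -0.283] [-566.2 -110.8  742.5]
```

Request:
{"op": "step_arm", "data": {
  "moves": [
    {"tx":-50,"ty":320,"tz":-360,"roll":0},
    {"tx":-50,"ty":320,"tz":-360,"roll":0},
    {"tx":-50,"ty":320,"tz":-360,"roll":0},
    {"tx":-50,"ty":320,"tz":-360,"roll":0},
    {"tx":-50,"ty":320,"tz":-360,"roll":0},
    {"tx":-50,"ty":320,"tz":-360,"roll":0},
    {"tx":-50,"ty":320,"tz":-360,"roll":0},
    {"tx":-50,"ty":320,"tz":-360,"roll":0},
    {"tx":-50,"ty":320,"tz":-360,"roll":0},
    {"tx":-50,"ty":320,"tz":-360,"roll":0},
    {"tx":-50,"ty":320,"tz":-360,"roll":0},
    {"tx":-50,"ty":320,"tz":-360,"roll":0}
  ],
  "grip": 0
}}

```text
t: 9.62
eef_pos: [-593.7, -117.5, 725.3]
tcp_rot: [3.121, 0.029, -1.233]
ft_force: [-0.0, -0.7, -0.2]
opening: 0.007
grip_force: 0.0
```

```bash
python3 -c "
from rows import *
s=env.state();p=s['eef_pos'];th=s['joints'][1]+.05;print(th,s['joints'])
a=-2.95;u=np.array([np.cos(a)*np.sin(th),np.sin(a)*np.sin(th),np.cos(th)])
rows([p+40*i*u for i in (1,12)])"
```

```text
0.6261912703237416 [-3.04487535  0.57619127  0.04838939 -0.03824117  2.48998582 -0.27211062]
{"tx": -4, "ty": 24, "tz": -32, "roll": 0},
{"tx": -52, "ty": 286, "tz": -382, "roll": 0},
R [[0.331, -0.943, -0.029], [-0.943, -0.332, 0.021], [-0.029, 0.02, -0.999]] [-3.045  0.576  0.048 -0.038  2.49  -0.272] [-593.7 -117.5  725.3]
```

The lean gained is about 0.016 rad per call, whatever the number of rows, since each call starts again from the reached pose. Many one-row calls will be much quicker.

Request:
{"op": "step_arm", "data": {
  "moves": [
    {"tx":-50,"ty":320,"tz":-360,"roll":0}
  ]
}}

```text
t: 9.7
eef_pos: [-598.0, -118.4, 725.6]
tcp_rot: [3.105, 0.032, -1.233]
ft_force: [0.8, -0.3, 0.7]
opening: 0.004
grip_force: 0.0
```

Request:
{"op": "step_arm", "data": {
  "moves": [
    {"tx":-50,"ty":320,"tz":-360,"roll":0}
  ]
}}

```text
t: 9.78
eef_pos: [-601.9, -119.4, 726.7]
tcp_rot: [3.086, 0.035, -1.233]
ft_force: [-0.4, -0.5, 0.4]
opening: 0.008
grip_force: 0.0
```

Request:
{"op": "step_arm", "data": {
  "moves": [
    {"tx":-50,"ty":320,"tz":-360,"roll":0}
  ]
}}

```text
t: 9.87
eef_pos: [-604.9, -120.3, 728.4]
tcp_rot: [3.067, 0.038, -1.233]
ft_force: [0.2, 0.3, 0.1]
opening: 0.003
grip_force: 0.0
```

Request:
{"op": "step_arm", "data": {
  "moves": [
    {"tx":-50,"ty":320,"tz":-360,"roll":0}
  ]
}}

```text
t: 9.95
eef_pos: [-607.6, -121.0, 730.5]
tcp_rot: [3.05, 0.041, -1.234]
ft_force: [-0.2, -0.8, 0.2]
opening: 0.004
grip_force: 0.0
```

Request:
{"op": "step_arm", "data": {
  "moves": [
    {"tx":-50,"ty":320,"tz":-360,"roll":0}
  ]
}}

```text
t: 10.03
eef_pos: [-609.7, -121.7, 733.0]
tcp_rot: [3.031, 0.044, -1.234]
ft_force: [-0.3, -0.4, 1.4]
opening: 0.002
grip_force: 0.0
```

Request:
{"op": "step_arm", "data": {
  "moves": [
    {"tx":-50,"ty":320,"tz":-360,"roll":0}
  ]
}}

```text
t: 10.12
eef_pos: [-611.5, -122.3, 736.0]
tcp_rot: [3.013, 0.047, -1.234]
ft_force: [-0.0, 0.1, 0.3]
opening: 0.005
grip_force: 0.0
```

```bash
python3 -c "
from rows import *
s=env.state();p=s['eef_pos'];th=s['joints'][1]+.05;print(th,s['joints'])
a=-2.95;u=np.array([np.cos(a)*np.sin(th),np.sin(a)*np.sin(th),np.cos(th)])
rows([p+40*i*u for i in (1,12)])"
```

```text
0.6121010069882011 [-3.04365533  0.56210101  0.04833366 -0.02149406  2.39493049 -0.25838944]
{"tx": -5, "ty": 27, "tz": -29, "roll": 0},
{"tx": -58, "ty": 321, "tz": -352, "roll": 0},
R [[0.33, -0.934, -0.136], [-0.943, -0.333, 0.001], [-0.047, 0.128, -0.991]] [-3.044  0.562  0.048 -0.021  2.395 -0.258] [-611.5 -122.3  736. ]
```

That gives 0.018 rad per one-row call. I'll continue, watching the direction.

Request:
{"op": "step_arm", "data": {
  "moves": [
    {"tx":-40,"ty":350,"tz":-330,"roll":0}
  ]
}}

```text
t: 10.2
eef_pos: [-615.0, -124.3, 737.9]
tcp_rot: [2.993, 0.05, -1.235]
ft_force: [0.6, 0.5, 0.2]
opening: 0.006
grip_force: 0.0
```

Request:
{"op": "step_arm", "data": {
  "moves": [
    {"tx":-40,"ty":350,"tz":-330,"roll":0}
  ]
}}

```text
t: 10.28
eef_pos: [-618.9, -126.6, 739.1]
tcp_rot: [2.975, 0.053, -1.235]
ft_force: [-0.0, -0.2, -0.5]
opening: 0.007
grip_force: 0.0
```

Request:
{"op": "step_arm", "data": {
  "moves": [
    {"tx":-40,"ty":350,"tz":-330,"roll":0}
  ]
}}

```text
t: 10.37
eef_pos: [-622.1, -128.6, 741.1]
tcp_rot: [2.956, 0.055, -1.236]
ft_force: [-0.2, 0.3, -0.2]
opening: 0.001
grip_force: 0.0
```

Request:
{"op": "step_arm", "data": {
  "moves": [
    {"tx":-40,"ty":350,"tz":-330,"roll":0}
  ]
}}

```text
t: 10.45
eef_pos: [-624.5, -130.4, 743.9]
tcp_rot: [2.937, 0.058, -1.236]
ft_force: [0.5, -0.0, -0.7]
opening: 0.002
grip_force: 0.0
```

Request:
{"op": "step_arm", "data": {
  "moves": [
    {"tx":-40,"ty":350,"tz":-330,"roll":0}
  ]
}}

```text
t: 10.53
eef_pos: [-626.5, -132.1, 747.3]
tcp_rot: [2.917, 0.061, -1.237]
ft_force: [0.5, 0.2, -0.4]
opening: 0.005
grip_force: 0.0
```

Request:
{"op": "step_arm", "data": {
  "moves": [
    {"tx":-40,"ty":350,"tz":-330,"roll":0}
  ]
}}

```text
t: 10.62
eef_pos: [-627.9, -133.6, 751.1]
tcp_rot: [2.897, 0.064, -1.238]
ft_force: [0.5, 0.1, -0.4]
opening: 0.003
grip_force: 0.0
```

Request:
{"op": "step_arm", "data": {
  "moves": [
    {"tx":-40,"ty":350,"tz":-330,"roll":0}
  ]
}}

```text
t: 10.7
eef_pos: [-628.8, -135.0, 755.5]
tcp_rot: [2.877, 0.067, -1.238]
ft_force: [-0.4, -0.9, 0.3]
opening: 0.001
grip_force: 0.0
```

Request:
{"op": "step_arm", "data": {
  "moves": [
    {"tx":-40,"ty":350,"tz":-330,"roll":0}
  ]
}}

```text
t: 10.78
eef_pos: [-629.3, -136.3, 760.3]
tcp_rot: [2.856, 0.07, -1.239]
ft_force: [-0.1, -0.4, 0.8]
opening: 0.005
grip_force: 0.0
```

Request:
{"op": "step_arm", "data": {
  "moves": [
    {"tx":-40,"ty":350,"tz":-330,"roll":0}
  ]
}}

```text
t: 10.87
eef_pos: [-629.3, -137.5, 765.4]
tcp_rot: [2.836, 0.073, -1.24]
ft_force: [0.6, -0.0, -0.1]
opening: 0.006
grip_force: 0.0
```

Request:
{"op": "step_arm", "data": {
  "moves": [
    {"tx":-40,"ty":350,"tz":-330,"roll":0}
  ]
}}

```text
t: 10.95
eef_pos: [-628.9, -138.6, 771.0]
tcp_rot: [2.815, 0.076, -1.241]
ft_force: [-0.2, -0.7, 0.2]
opening: 0.005
grip_force: 0.0
```

```bash
python3 -c "
from rows import *
s=env.state();p=s['eef_pos'];th=s['joints'][1]+.05;print(th,s['joints'])
a=-2.95;u=np.array([np.cos(a)*np.sin(th),np.sin(a)*np.sin(th),np.cos(th)])
rows([p+40*i*u for i in (1,12)])"
```

```text
0.5725083228582993 [-3.02626027e+00  5.22508323e-01  4.83873831e-02 -2.74798034e-03
  2.23550800e+00 -2.28983932e-01]
{"tx": -6, "ty": 31, "tz": -25, "roll": 0},
{"tx": -66, "ty": 372, "tz": -296, "roll": 0},
R [[0.323, -0.888, -0.327], [-0.943, -0.33, -0.036], [-0.076, 0.32, -0.944]] [-3.026e+00  5.230e-01  4.800e-02 -3.000e-03  2.236e+00 -2.290e-01] [-628.9 -138.6  771. ]
```

Request:
{"op": "step_arm", "data": {
  "moves": [
    {"tx":-10,"ty":390,"tz":-280,"roll":0}
  ]
}}

```text
t: 11.03
eef_pos: [-631.1, -142.9, 774.9]
tcp_rot: [2.792, 0.079, -1.243]
ft_force: [-0.8, 0.1, -0.4]
opening: 0.004
grip_force: 0.0
```

Request:
{"op": "step_arm", "data": {
  "moves": [
    {"tx":-10,"ty":390,"tz":-280,"roll":0}
  ]
}}

```text
t: 11.12
eef_pos: [-634.0, -147.8, 777.6]
tcp_rot: [2.772, 0.082, -1.243]
ft_force: [0.6, -0.5, 0.2]
opening: 0.007
grip_force: 0.0
```

Request:
{"op": "step_arm", "data": {
  "moves": [
    {"tx":-10,"ty":390,"tz":-280,"roll":0}
  ]
}}

```text
t: 11.2
eef_pos: [-636.1, -152.2, 781.1]
tcp_rot: [2.752, 0.084, -1.244]
ft_force: [0.3, 1.1, -0.8]
opening: 0.005
grip_force: 0.0
```

Request:
{"op": "step_arm", "data": {
  "moves": [
    {"tx":-10,"ty":390,"tz":-280,"roll":0}
  ]
}}

```text
t: 11.28
eef_pos: [-637.3, -156.2, 785.4]
tcp_rot: [2.73, 0.087, -1.245]
ft_force: [0.3, 0.0, -0.3]
opening: 0.004
grip_force: 0.0
```

Request:
{"op": "step_arm", "data": {
  "moves": [
    {"tx":-10,"ty":390,"tz":-280,"roll":0}
  ]
}}

```text
t: 11.37
eef_pos: [-637.9, -160.0, 790.4]
tcp_rot: [2.708, 0.089, -1.246]
ft_force: [0.5, -0.7, 0.6]
opening: 0.007
grip_force: 0.0
```

Request:
{"op": "step_arm", "data": {
  "moves": [
    {"tx":-10,"ty":390,"tz":-280,"roll":0}
  ]
}}

```text
t: 11.45
eef_pos: [-637.8, -163.4, 796.0]
tcp_rot: [2.686, 0.092, -1.247]
ft_force: [-1.0, -0.5, -0.9]
opening: 0.005
grip_force: 0.0
```

Request:
{"op": "step_arm", "data": {
  "moves": [
    {"tx":-10,"ty":390,"tz":-280,"roll":0}
  ]
}}

```text
t: 11.53
eef_pos: [-637.3, -166.6, 802.0]
tcp_rot: [2.664, 0.094, -1.249]
ft_force: [-0.2, 0.0, -0.3]
opening: 0.005
grip_force: 0.0
```

Request:
{"op": "step_arm", "data": {
  "moves": [
    {"tx":0,"ty":0,"tz":0,"roll":0},
    {"tx":0,"ty":0,"tz":0,"roll":0}
  ]
}}

```text
t: 11.7
eef_pos: [-636.6, -166.3, 802.2]
tcp_rot: [2.665, 0.094, -1.248]
ft_force: [0.5, 0.1, 0.4]
opening: 0.007
grip_force: 0.0
```

```bash
python3 -c "
from rows import *
s=env.state();print(s['joints'])
R=Ro.from_euler('xyz',s['tcp_rot']).as_matrix();z=R[:,2]
print(z,np.arccos(-z[2]),np.arctan2(z[1],z[0]),-np.pi+.1525)"
```

```text
[-2.98339016  0.4949544   0.04819438 -0.00840964  2.11302336 -0.19327266]
[-0.46186294 -0.06638924 -0.88446317] 0.48545406369387006 -2.9988282604655203 -2.9890926535897933
```

Request:
{"op": "step_arm", "data": {
  "moves": [
    {"tx":0,"ty":400,"tz":-260,"roll":0}
  ]
}}

```text
t: 11.78
eef_pos: [-638.3, -170.2, 805.8]
tcp_rot: [2.645, 0.096, -1.25]
ft_force: [-1.0, 0.6, -0.3]
opening: 0.004
grip_force: 0.0
```

Request:
{"op": "step_arm", "data": {
  "moves": [
    {"tx":0,"ty":400,"tz":-260,"roll":0}
  ]
}}

```text
t: 11.87
eef_pos: [-638.1, -174.7, 812.2]
tcp_rot: [2.62, 0.098, -1.251]
ft_force: [-0.7, -0.3, 0.1]
opening: 0.004
grip_force: 0.0
```

```bash
cat >> kin.py <<'E'
E
python3 -c "
from rows import *
s=env.state();print(s['joints'])
R=Ro.from_euler('xyz',s['tcp_rot']).as_matrix();z=R[:,2]
print(z,np.arccos(-z[2]),np.arctan2(z[1],z[0]))
p=s['eef_pos'];a=np.arctan2(p[1],p[0]);print(a)
rows([p+ (np.array(polar(a+.0*i,350,640))-p)*min(1,i/9) for i in range(1,10)])"
```

```text
[-2.96960157  0.48667422  0.04891662 -0.01241714  2.07632343 -0.18249485]
[-0.49960337 -0.07575834 -0.86293519] 0.5297465081537588 -2.9911021404693448
-2.8743153330212925
{"tx": 4, "ty": -39, "tz": -1, "roll": 0},
{"tx": 7, "ty": -79, "tz": -2, "roll": 0},
{"tx": 11, "ty": -118, "tz": -3, "roll": 0},
{"tx": 15, "ty": -158, "tz": -3, "roll": 0},
{"tx": 18, "ty": -197, "tz": -4, "roll": 0},
{"tx": 22, "ty": -236, "tz": -5, "roll": 0},
{"tx": 26, "ty": -276, "tz": -6, "roll": 0},
{"tx": 29, "ty": -315, "tz": -7, "roll": 0},
{"tx": 33, "ty": -354, "tz": -8, "roll": 0},
R [[0.312, -0.808, -0.5], [-0.945, -0.319, -0.076], [-0.098, 0.496, -0.863]] [-2.97   0.487  0.049 -0.012  2.076 -0.182] [-638.1 -174.7  812.2]
```

The lean is 0.530 rad at the right azimuth (target 0.524). Before swinging back to the front I'll check the joints along that path.

```bash
cat > sim.py <<'E'
from kin import k
import numpy as np
from scipy.optimize import fsolve
h,a0,L2,L3,b,T=k;d=66.3
def ik(p,z):
    w=np.array(p)-T*np.array(z);r=np.hypot(w[0],w[1]);j1=np.arctan2(w[1],w[0])-np.arcsin(d/r);rho=np.sqrt(r*r-d*d)
    F=np.hypot(L3,b);off=np.arctan2(b,L3);D=np.hypot(rho,w[2]-h)
    be=np.arccos((D*D-L2*L2-F*F)/(2*L2*F));al=np.arctan2(rho,w[2]-h)
    j2=al-np.arctan2(F*np.sin(be),L2+F*np.cos(be));j3=be-off;B=j2+j3
    e=np.array([np.cos(j1),np.sin(j1),0]);l=np.array([-e[1],e[0],0]);f=np.sin(B)*e+np.array([0,0,np.cos(B)]);n=np.cos(B)*e-np.array([0,0,np.sin(B)])
    j5=np.arccos(f@z);j4=np.arctan2(l@z,n@z)
    return np.array([j1,j2,j3,j4,j5])
if __name__=="__main__":
    z=np.array([-.4996,-.0758,-.8629])
    print(np.round(ik([-638.1,-174.7,812.2],z),3))
    for r,zz in((350,640),(450,600)):
        for a in np.linspace(-2.87,.17,9): print(r,round(a,2),np.round(ik([r*np.cos(a),r*np.sin(a),zz],z),2))
E
python3 sim.py
```

```text
[-2.97   0.463  0.102 -0.012  2.047]
350 -2.87 [-3.11 -0.34  1.5   0.06  1.45]
350 -2.49 [-2.48 -0.29  1.48 -0.25  1.49]
350 -2.11 [-1.95 -0.22  1.43 -0.45  1.63]
350 -1.73 [-1.52 -0.13  1.36 -0.54  1.81]
350 -1.35 [-1.15 -0.04  1.28 -0.56  1.99]
350 -0.97 [-0.83  0.04  1.21 -0.52  2.15]
350 -0.59 [-0.53  0.1   1.14 -0.43  2.28]
350 -0.21 [-0.24  0.13  1.1  -0.29  2.38]
350 0.17 [ 0.03  0.14  1.09 -0.09  2.43]
450 -2.87 [-3.03 -0.18  1.5   0.02  1.29]
450 -2.49 [-2.49 -0.14  1.47 -0.25  1.34]
450 -2.11 [-1.99 -0.07  1.41 -0.44  1.5 ]
450 -1.73 [-1.57  0.02  1.32 -0.53  1.69]
450 -1.35 [-1.19  0.11  1.22 -0.54  1.89]
450 -0.97 [-0.85  0.2   1.12 -0.51  2.07]
450 -0.59 [-0.54  0.26  1.04 -0.42  2.23]
450 -0.21 [-0.24  0.3   0.98 -0.27  2.34]
450 0.17 [ 0.05  0.31  0.96 -0.07  2.39]
```

```bash
python3 -c "
from rows import *
p0=np.array([-638.1,-174.7,812.2])
A=[polar(-2.874+.033*i,661-22*i,812-15*i) for i in range(1,13)]
rows(A,[-.04*i for i in range(1,13)])"
```

```text
{"tx": 24, "ty": -25, "tz": 0, "roll": -0.04},
{"tx": 46, "ty": -51, "tz": 1, "roll": -0.08},
{"tx": 67, "ty": -77, "tz": 1, "roll": -0.12},
{"tx": 86, "ty": -104, "tz": 1, "roll": -0.16},
{"tx": 104, "ty": -131, "tz": 0, "roll": -0.2},
{"tx": 120, "ty": -158, "tz": 0, "roll": -0.24},
{"tx": 135, "ty": -186, "tz": 0, "roll": -0.28},
{"tx": 148, "ty": -215, "tz": -1, "roll": -0.32},
{"tx": 159, "ty": -243, "tz": -1, "roll": -0.36},
{"tx": 170, "ty": -272, "tz": -1, "roll": -0.4},
{"tx": 178, "ty": -301, "tz": -2, "roll": -0.44},
{"tx": 185, "ty": -330, "tz": -2, "roll": -0.48},
R [[0.312, -0.808, -0.5], [-0.945, -0.319, -0.076], [-0.098, 0.496, -0.863]] [-2.97   0.487  0.049 -0.012  2.076 -0.182] [-638.1 -174.7  812.2]
```

Request:
{"op": "step_arm", "data": {
  "moves": [
    {"tx":24,"ty":-25,"tz":0,"roll":-0.04},
    {"tx":46,"ty":-51,"tz":1,"roll":-0.08},
    {"tx":67,"ty":-77,"tz":1,"roll":-0.12},
    {"tx":86,"ty":-104,"tz":1,"roll":-0.16},
    {"tx":104,"ty":-131,"tz":0,"roll":-0.2},
    {"tx":120,"ty":-158,"tz":0,"roll":-0.24},
    {"tx":135,"ty":-186,"tz":0,"roll":-0.28},
    {"tx":148,"ty":-215,"tz":-1,"roll":-0.32},
    {"tx":159,"ty":-243,"tz":-1,"roll":-0.36},
    {"tx":170,"ty":-272,"tz":-1,"roll":-0.4},
    {"tx":178,"ty":-301,"tz":-2,"roll":-0.44},
    {"tx":185,"ty":-330,"tz":-2,"roll":-0.48}
  ]
}}

```text
t: 12.87
eef_pos: [-310.3, -243.7, 632.4]
tcp_rot: [2.712, 0.322, -0.813]
ft_force: [0.6, -0.8, 0.2]
opening: 0.005
grip_force: 0.0
```

```bash
python3 -c "
from rows import *
p=env.state()['eef_pos'];a=np.arctan2(p[1],p[0]);print(a)
rows([polar(a+.095*i,400,630) for i in range(1,13)],[-.095*i for i in range(1,13)])"
```

```text
-2.4757228011743946
{"tx": 36, "ty": 10, "tz": -6, "roll": -0.1},
{"tx": 72, "ty": 14, "tz": -17, "roll": -0.19},
{"tx": 108, "ty": 14, "tz": -31, "roll": -0.29},
{"tx": 143, "ty": 10, "tz": -45, "roll": -0.38},
{"tx": 177, "ty": 4, "tz": -61, "roll": -0.47},
{"tx": 210, "ty": -6, "tz": -77, "roll": -0.57},
{"tx": 241, "ty": -19, "tz": -94, "roll": -0.67},
{"tx": 270, "ty": -35, "tz": -113, "roll": -0.76},
{"tx": 297, "ty": -54, "tz": -131, "roll": -0.85},
{"tx": 322, "ty": -76, "tz": -150, "roll": -0.95},
{"tx": 344, "ty": -100, "tz": -169, "roll": -1.04},
{"tx": 364, "ty": -126, "tz": -189, "roll": -1.14},
R [[0.652, -0.57, -0.501], [-0.689, -0.72, -0.077], [-0.317, 0.395, -0.862]] [-2.47  -0.218  1.447 -0.256  1.445 -0.185] [-310.3 -243.7  632.4]
```

Request:
{"op": "step_arm", "data": {
  "moves": [
    {"tx":36,"ty":10,"tz":-6,"roll":-0.1},
    {"tx":72,"ty":14,"tz":-17,"roll":-0.19},
    {"tx":108,"ty":14,"tz":-31,"roll":-0.29},
    {"tx":143,"ty":10,"tz":-45,"roll":-0.38},
    {"tx":177,"ty":4,"tz":-61,"roll":-0.47},
    {"tx":210,"ty":-6,"tz":-77,"roll":-0.57},
    {"tx":241,"ty":-19,"tz":-94,"roll":-0.67},
    {"tx":270,"ty":-35,"tz":-113,"roll":-0.76},
    {"tx":297,"ty":-54,"tz":-131,"roll":-0.85},
    {"tx":322,"ty":-76,"tz":-150,"roll":-0.95},
    {"tx":344,"ty":-100,"tz":-169,"roll":-1.04},
    {"tx":364,"ty":-126,"tz":-189,"roll":-1.14}
  ]
}}

```text
t: 13.87
eef_pos: [93.6, -390.2, 631.2]
tcp_rot: [-3.0, 0.512, 0.437]
ft_force: [0.0, -1.2, -0.1]
opening: 0.004
grip_force: 0.0
```

```bash
python3 -c "
from rows import *
p=env.state()['eef_pos'];a=np.arctan2(p[1],p[0]);print(a)
rows([polar(a+.095*i,400,630) for i in range(1,13)],[-.1*i for i in range(1,13)])"
```

```text
-1.3354640380096074
{"tx": 34, "ty": 2, "tz": -18, "roll": -0.1},
{"tx": 67, "ty": 2, "tz": -37, "roll": -0.2},
{"tx": 100, "ty": -2, "tz": -55, "roll": -0.3},
{"tx": 133, "ty": -10, "tz": -72, "roll": -0.4},
{"tx": 165, "ty": -21, "tz": -89, "roll": -0.5},
{"tx": 196, "ty": -35, "tz": -105, "roll": -0.6},
{"tx": 227, "ty": -53, "tz": -120, "roll": -0.7},
{"tx": 255, "ty": -73, "tz": -133, "roll": -0.8},
{"tx": 283, "ty": -97, "tz": -145, "roll": -0.9},
{"tx": 308, "ty": -123, "tz": -156, "roll": -1},
{"tx": 331, "ty": -152, "tz": -165, "roll": -1.1},
{"tx": 352, "ty": -183, "tz": -172, "roll": -1.2},
R [[0.79, 0.357, -0.499], [0.369, -0.926, -0.077], [-0.49, -0.123, -0.863]] [-1.167  0.042  1.222 -0.558  1.96  -0.191] [  93.6 -390.2  631.2]
```

Request:
{"op": "step_arm", "data": {
  "moves": [
    {"tx":34,"ty":2,"tz":-18,"roll":-0.1},
    {"tx":67,"ty":2,"tz":-37,"roll":-0.2},
    {"tx":100,"ty":-2,"tz":-55,"roll":-0.3},
    {"tx":133,"ty":-10,"tz":-72,"roll":-0.4},
    {"tx":165,"ty":-21,"tz":-89,"roll":-0.5},
    {"tx":196,"ty":-35,"tz":-105,"roll":-0.6},
    {"tx":227,"ty":-53,"tz":-120,"roll":-0.7},
    {"tx":255,"ty":-73,"tz":-133,"roll":-0.8},
    {"tx":283,"ty":-97,"tz":-145,"roll":-0.9},
    {"tx":308,"ty":-123,"tz":-156,"roll":-1},
    {"tx":331,"ty":-152,"tz":-165,"roll":-1.1},
    {"tx":352,"ty":-183,"tz":-172,"roll":-1.2}
  ]
}}

```text
t: 14.87
eef_pos: [392.4, -77.2, 629.5]
tcp_rot: [-2.616, 0.062, 1.617]
ft_force: [-0.4, 0.3, 0.0]
opening: 0.004
grip_force: 0.0
```

```bash
cat > jig.py <<'E'
import numpy as np
p=np.load("p.npy"); c,s=np.cos(p[2]),np.sin(p[2])
O=np.array([p[0],p[1],0])+1.8*np.array([s,-c,0])   # triangulation says 1.8 mm less in jig y
ax=np.array([.5*c,.5*s,.866]); ex=np.array([c,s,0]); ey=np.array([-s,c,0])
def W(x,y,z): return O+x*ex+y*ey+[0,0,z]
mouth={"L":W(22.5,40,112),"R":W(22.5,-40,112)}
def top(n,d): return mouth[n]+d*ax
E
python3 -c "
from rows import *
from jig import *
s=env.state();R=Ro.from_euler('xyz',s['tcp_rot']).as_matrix()
t=R.T@ey;r=np.arctan2(t[1],t[0]);print('roll needed',r, 'z.ax',R[:,2]@-ax)
for n in 'LR': print(n,top(n,77),top(n,110))
P=top('L',130);p=s['eef_pos'];n=12
rows([p+(P-p)*i/n for i in range(1,n+1)],[r*i/n for i in range(1,n+1)])
print(np.linalg.norm(P-p))"
```

```text
roll needed -0.12269118619773894 z.ax 0.9999640585297584
L [615.39012564 144.76602282 178.682     ] [631.69862459 147.27258658 207.26      ]
R [627.54316207  65.69451274 178.682     ] [643.85166102  68.2010765  207.26      ]
{"tx": 20, "ty": 35, "tz": 17, "roll": -0.01},
{"tx": 40, "ty": 70, "tz": 35, "roll": -0.02},
{"tx": 60, "ty": 105, "tz": 52, "roll": -0.03},
{"tx": 80, "ty": 140, "tz": 69, "roll": -0.04},
{"tx": 99, "ty": 175, "tz": 87, "roll": -0.05},
{"tx": 119, "ty": 210, "tz": 104, "roll": -0.06},
{"tx": 139, "ty": 245, "tz": 121, "roll": -0.07},
{"tx": 159, "ty": 280, "tz": 139, "roll": -0.08},
{"tx": 179, "ty": 315, "tz": 156, "roll": -0.09},
{"tx": 199, "ty": 350, "tz": 173, "roll": -0.1},
{"tx": 219, "ty": 385, "tz": 191, "roll": -0.11},
{"tx": 239, "ty": 420, "tz": 208, "roll": -0.12},
R [[-0.046, 0.866, -0.499], [0.997, 0.009, -0.077], [-0.062, -0.501, -0.863]] [-0.231  0.214  1.023 -0.278  2.382 -0.416] [392.4 -77.2 629.5]
526.3872766206387
```

Request:
{"op": "step_arm", "data": {
  "moves": [
    {"tx":20,"ty":35,"tz":17,"roll":-0.01},
    {"tx":40,"ty":70,"tz":35,"roll":-0.02},
    {"tx":60,"ty":105,"tz":52,"roll":-0.03},
    {"tx":80,"ty":140,"tz":69,"roll":-0.04},
    {"tx":99,"ty":175,"tz":87,"roll":-0.05},
    {"tx":119,"ty":210,"tz":104,"roll":-0.06},
    {"tx":139,"ty":245,"tz":121,"roll":-0.07},
    {"tx":159,"ty":280,"tz":139,"roll":-0.08},
    {"tx":179,"ty":315,"tz":156,"roll":-0.09},
    {"tx":199,"ty":350,"tz":173,"roll":-0.1},
    {"tx":219,"ty":385,"tz":191,"roll":-0.11},
    {"tx":239,"ty":420,"tz":208,"roll":-0.12}
  ]
}}

```text
t: 15.87
eef_pos: [629.8, 135.3, 243.0]
tcp_rot: [-2.614, 0.003, 1.717]
ft_force: [1.1, -0.1, 0.6]
opening: 0.006
grip_force: 0.0
```

```bash
python3 -c "
from rows import *
from jig import *
rows([top('L',125),top('L',110),top('L',100)])"
```

```text
{"tx": 12, "ty": 21, "tz": 14, "roll": 0},
{"tx": 12, "ty": 21, "tz": 29, "roll": 0},
{"tx": 12, "ty": 21, "tz": 39, "roll": 0},
R [[-0.145, 0.855, -0.498], [0.989, 0.124, -0.076], [-0.003, -0.504, -0.864]] [ 0.117  0.737  1.109 -0.018  1.823 -0.028] [629.8 135.3 243. ]
```

Request:
{"op": "step_arm", "data": {
  "moves": [
    {"tx":0,"ty":0,"tz":0,"roll":0},
    {"tx":0,"ty":0,"tz":0,"roll":0},
    {"tx":0,"ty":0,"tz":0,"roll":0}
  ]
}}

```text
t: 16.12
eef_pos: [629.0, 134.0, 245.6]
tcp_rot: [-2.614, 0.004, 1.716]
ft_force: [-0.5, -1.1, 0.6]
opening: 0.009
grip_force: 0.0
```

```bash
python3 -c "
from rows import *
from jig import *
rows([top('L',125),top('L',110),top('L',95),top('L',77)],dp=1)
s=env.state();R=Ro.from_euler('xyz',s['tcp_rot']).as_matrix();print(R[:,2]@s['ft_force'])"
```

```text
{"tx": 12.9, "ty": 23.2, "tz": 15.7, "roll": 0},
{"tx": 12.9, "ty": 23.2, "tz": 30.7, "roll": 0},
{"tx": 12.9, "ty": 23.3, "tz": 45.7, "roll": 0},
{"tx": 12.9, "ty": 23.4, "tz": 63.7, "roll": 0},
R [[-0.145, 0.855, -0.498], [0.989, 0.123, -0.076], [-0.004, -0.504, -0.864]] [ 0.115  0.734  1.11  -0.019  1.826 -0.029] [629.  134.  245.6]
-0.19718692684503625
```

Next I'll centre over the left handle, stop about 15 mm above it, and look.

Request:
{"op": "step_arm", "data": {
  "moves": [
    {"tx":6,"ty":12,"tz":8,"roll":0},
    {"tx":13,"ty":23,"tz":25,"roll":0},
    {"tx":13,"ty":23,"tz":46,"roll":0},
    {"tx":13,"ty":23,"tz":46,"roll":0},
    {"tx":13,"ty":23,"tz":46,"roll":0}
  ]
}}

```text
t: 16.53
eef_pos: [623.7, 146.1, 194.4]
tcp_rot: [-2.613, 0.003, 1.716]
ft_force: [0.5, -0.4, 0.6]
opening: 0.006
grip_force: 0.0
```

```bash
python3 -c "
from rows import *
from fit import *
from jig import *
a=cams['side']['pixels'][190:290,210:310];b=cams['top']['pixels'][170:270,190:290]
a,b=[cv2.resize(x,(400,400),interpolation=cv2.INTER_CUBIC) for x in(a,b)]
cv2.imwrite('pics/c1.png',np.hstack([a,b]))
t=env.state()['eef_pos']
for n,o in(('side',(210,190)),('top',(190,170))): print(n,[np.round((proj(n,q)[0]-o)*4).tolist() for q in (t,top('L',77),top('R',77))])
rows([top('L',77)],dp=1)"
```

```text
side [[150.0, 181.0], [167.0, 206.0], [219.0, 109.0]]
top [[108.0, 113.0], [114.0, 132.0], [245.0, 115.0]]
{"tx": 0, "ty": 0.3, "tz": 19, "roll": 0},
R [[-0.144, 0.856, -0.497], [0.99, 0.123, -0.075], [-0.003, -0.502, -0.865]] [ 0.131  0.767  1.174 -0.01   1.727 -0.012] [624.5 146.1 195.3]
```

View pics/c1.png

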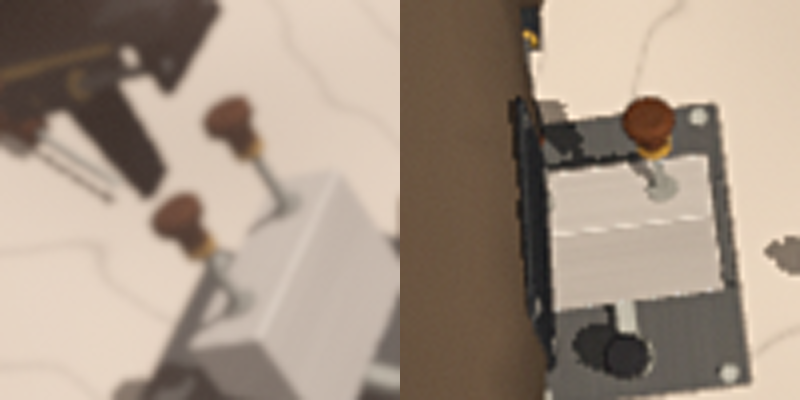

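The side view shows the finger tips at (150,185), in line with the left handle top at about (172,205). In the top view the gripper body stays clear of the right handle at (648,122). I'll advance gently to contact.

Request:
{"op": "step_arm", "data": {
  "moves": [
    {"tx":0,"ty":0,"tz":4,"roll":0},
    {"tx":0,"ty":0,"tz":8,"roll":0},
    {"tx":0,"ty":0,"tz":12,"roll":0},
    {"tx":0,"ty":0,"tz":14,"roll":0},
    {"tx":0,"ty":0,"tz":16,"roll":0},
    {"tx":0,"ty":0,"tz":16,"roll":0}
  ]
}}

```text
t: 17.13
eef_pos: [615.5, 145.0, 179.3]
tcp_rot: [-2.612, 0.003, 1.716]
ft_force: [0.7, -0.7, -0.1]
opening: 0.003
grip_force: 0.0
```

Request:
{"op": "step_arm", "data": {
  "moves": [
    {"tx":0,"ty":0,"tz":1.5,"roll":0},
    {"tx":0,"ty":0,"tz":3,"roll":0},
    {"tx":0,"ty":0,"tz":4,"roll":0},
    {"tx":0,"ty":0,"tz":4,"roll":0}
  ]
}}

```text
t: 17.47
eef_pos: [613.7, 144.7, 176.0]
tcp_rot: [-2.612, 0.003, 1.716]
ft_force: [-0.1, -0.6, 0.2]
opening: 0.004
grip_force: 0.2
```

Request:
{"op": "step_arm", "data": {
  "moves": [
    {"tx":0,"ty":0,"tz":1.5,"roll":0},
    {"tx":0,"ty":0,"tz":3,"roll":0},
    {"tx":0,"ty":0,"tz":4,"roll":0},
    {"tx":0,"ty":0,"tz":4,"roll":0}
  ]
}}

```text
t: 17.8
eef_pos: [611.6, 144.4, 172.4]
tcp_rot: [-2.612, 0.003, 1.716]
ft_force: [-1.4, -0.1, -0.6]
opening: 0.006
grip_force: 0.0
```

Request:
{"op": "step_arm", "data": {
  "moves": [
    {"tx":0,"ty":0,"tz":1.5,"roll":0},
    {"tx":0,"ty":0,"tz":3,"roll":0},
    {"tx":0,"ty":0,"tz":4,"roll":0},
    {"tx":0,"ty":0,"tz":4,"roll":0}
  ]
}}

```text
t: 18.13
eef_pos: [609.6, 144.1, 169.0]
tcp_rot: [-2.612, 0.003, 1.716]
ft_force: [0.1, 0.5, 0.3]
opening: 0.004
grip_force: 0.0
```

```bash
python3 -c "
from rows import *
from fit import *
a=cams['side']['pixels'][190:290,210:310]
cv2.imwrite('pics/c2.png',cv2.resize(a,(500,500),interpolation=cv2.INTER_CUBIC))
s=env.state();print(s['eef_pos'],s['ft_force'],(proj('side',s['eef_pos'])[0]-(210,190))*5)"
```

```text
[609.50613863 144.15478748 168.97460556] [-0.69256054  0.64156005 -0.74961118] [222.50711174 276.32358301]
```

View pics/c2.png

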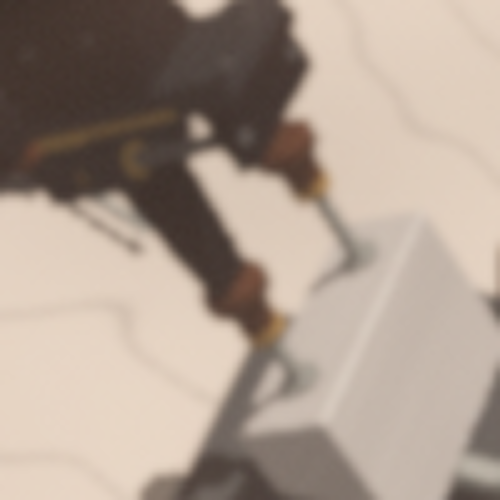

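The fingers are on the left handle top at (225,285), and the handle has moved with them: the ferrule went from (254,306) to (268,328). The right graver hasn't moved. At rest, friction hides the drag, so from here I'll read the force while moving.

Request:
{"op": "step_arm", "data": {
  "moves": [
    {"tx":0,"ty":0,"tz":1.3,"roll":0},
    {"tx":0,"ty":0,"tz":2.6,"roll":0},
    {"tx":0,"ty":0,"tz":4,"roll":0}
  ]
}}

```text
t: 18.48
eef_pos: [607.7, 143.9, 165.7]
tcp_rot: [-2.613, 0.003, 1.716]
ft_force: [0.8, -0.4, 2.4]
opening: 0.002
grip_force: 1.2
```

```bash
cat > f.py <<'E'
from rows import *
from jig import *
s=env.state();d=(s["eef_pos"]-O-W(22.5,0,112)+O)@ax
print("axial %.1f"%(s["ft_force"]@ax),"d %.1f"%((s["eef_pos"]-mouth["L"])@ax),"mom",np.round(s["moment"],2),s["t"])
E
python3 f.py
```

```text
axial 2.4 d 61.9 mom [-0.01 -0.19 -0.03] 18.4833
```

Axial force is 2.4 N, which is the sliding drag. I'll keep going in 4 mm steps.

Request:
{"op": "step_arm", "data": {
  "moves": [
    {"tx":0,"ty":0,"tz":1.3,"roll":0},
    {"tx":0,"ty":0,"tz":2.6,"roll":0},
    {"tx":0,"ty":0,"tz":4,"roll":0}
  ]
}}

```text
t: 18.73
eef_pos: [605.7, 143.6, 162.2]
tcp_rot: [-2.612, 0.003, 1.716]
ft_force: [0.4, 0.6, 2.0]
opening: 0.004
grip_force: 1.3
```

Request:
{"op": "step_arm", "data": {
  "moves": [
    {"tx":0,"ty":0,"tz":1.3,"roll":0},
    {"tx":0,"ty":0,"tz":2.6,"roll":0},
    {"tx":0,"ty":0,"tz":4,"roll":0}
  ]
}}

```text
t: 18.98
eef_pos: [604.0, 143.3, 159.3]
tcp_rot: [-2.614, 0.003, 1.716]
ft_force: [3.2, 2.1, 8.7]
opening: 0.007
grip_force: 4.5
```

That reads 9.3 N axial, so the left graver is bearing on its stop. I'll back off along the axis and shift across to the right graver.

Request:
{"op": "step_arm", "data": {
  "moves": [
    {"tx":0,"ty":0,"tz":-10,"roll":0},
    {"tx":0,"ty":0,"tz":-25,"roll":0},
    {"tx":0,"ty":0,"tz":-50,"roll":0},
    {"tx":-25,"ty":0,"tz":-55,"roll":0},
    {"tx":-55,"ty":0,"tz":-55,"roll":0},
    {"tx":-80,"ty":0,"tz":-50,"roll":0},
    {"tx":-80,"ty":0,"tz":-40,"roll":0},
    {"tx":-80,"ty":0,"tz":-40,"roll":0}
  ]
}}

```text
t: 19.65
eef_pos: [634.7, 65.7, 192.5]
tcp_rot: [-2.61, 0.003, 1.714]
ft_force: [-0.1, -0.2, -0.5]
opening: 0.004
grip_force: 0.0
```

```bash
python3 f.py; python3 -c "
from rows import *
from jig import *
rows([top('R',77),top('R',70)],dp=1)"
```

```text
axial -0.5 d 92.5 mom [-0.05 -0.22  0.  ] 19.65
{"tx": 1.1, "ty": 0.9, "tz": 15.5, "roll": 0},
{"tx": 1.1, "ty": 1, "tz": 22.5, "roll": 0},
R [[-0.143, 0.853, -0.502], [0.99, 0.122, -0.075], [-0.003, -0.507, -0.862]] [ 0.026  0.767  1.183 -0.062  1.719 -0.109] [634.7  65.7 192.5]
```

Request:
{"op": "step_arm", "data": {
  "moves": [
    {"tx":1,"ty":1,"tz":5,"roll":0},
    {"tx":1,"ty":1,"tz":10,"roll":0},
    {"tx":1,"ty":1,"tz":14,"roll":0},
    {"tx":1,"ty":1,"tz":16,"roll":0},
    {"tx":1,"ty":1,"tz":18,"roll":0},
    {"tx":1,"ty":1,"tz":20,"roll":0}
  ]
}}

```text
t: 20.15
eef_pos: [626.1, 67.3, 176.0]
tcp_rot: [-2.613, 0.003, 1.717]
ft_force: [1.0, 1.1, 2.1]
opening: 0.005
grip_force: 1.3
```

Request:
{"op": "step_arm", "data": {
  "moves": [
    {"tx":0,"ty":0,"tz":1.3,"roll":0},
    {"tx":0,"ty":0,"tz":2.6,"roll":0},
    {"tx":0,"ty":0,"tz":4,"roll":0}
  ]
}}

```text
t: 20.4
eef_pos: [624.0, 66.5, 172.5]
tcp_rot: [-2.613, 0.003, 1.716]
ft_force: [1.4, 2.4, 2.2]
opening: 0.008
grip_force: 1.2
```

```bash
python3 f.py
```

```text
axial 2.8 d 69.9 mom [ 0.24 -0.27 -0.17] 20.4
```

Request:
{"op": "step_arm", "data": {
  "moves": [
    {"tx":0,"ty":0,"tz":1.3,"roll":0},
    {"tx":0,"ty":0,"tz":2.6,"roll":0},
    {"tx":0,"ty":0,"tz":4,"roll":0}
  ]
}}

```text
t: 20.65
eef_pos: [622.0, 66.1, 168.8]
tcp_rot: [-2.612, 0.003, 1.716]
ft_force: [0.4, 2.3, 1.5]
opening: 0.005
grip_force: 1.2
```

Request:
{"op": "step_arm", "data": {
  "moves": [
    {"tx":0,"ty":0,"tz":1.3,"roll":0},
    {"tx":0,"ty":0,"tz":2.6,"roll":0},
    {"tx":0,"ty":0,"tz":4,"roll":0}
  ]
}}

```text
t: 20.9
eef_pos: [620.0, 65.8, 165.4]
tcp_rot: [-2.612, 0.003, 1.716]
ft_force: [0.6, 2.7, 2.6]
opening: 0.002
grip_force: 1.2
```

Request:
{"op": "step_arm", "data": {
  "moves": [
    {"tx":0,"ty":0,"tz":1.3,"roll":0},
    {"tx":0,"ty":0,"tz":2.6,"roll":0},
    {"tx":0,"ty":0,"tz":4,"roll":0}
  ]
}}

```text
t: 21.15
eef_pos: [618.3, 65.5, 162.4]
tcp_rot: [-2.613, 0.003, 1.716]
ft_force: [3.8, 2.9, 6.6]
opening: 0.007
grip_force: 4.0
```

Request:
{"op": "step_arm", "data": {
  "moves": [
    {"tx":0,"ty":0,"tz":0.5,"roll":0},
    {"tx":0,"ty":0,"tz":0.5,"roll":0}
  ]
}}

```text
t: 21.32
eef_pos: [618.1, 65.5, 162.0]
tcp_rot: [-2.614, 0.003, 1.716]
ft_force: [4.1, 2.6, 5.4]
opening: 0.005
grip_force: 3.2
```

```bash
python3 f.py
```

```text
axial 6.9 d 57.9 mom [ 0.3  -0.2  -0.18] 21.3167
```

Request:
{"op": "step_arm", "data": {
  "moves": [
    {"tx":0,"ty":0,"tz":1,"roll":0}
  ]
}}

```text
t: 21.4
eef_pos: [617.8, 65.4, 161.5]
tcp_rot: [-2.614, 0.003, 1.716]
ft_force: [4.4, 3.2, 8.9]
opening: 0.006
grip_force: 5.0
```

```bash
python3 f.py
```

```text
axial 10.1 d 57.2 mom [ 0.33 -0.11 -0.16] 21.4
```

At 10.1 N axial, the right graver is bearing on its stop. I'll back off along the axis and roll a quarter turn, so the narrow side of the gripper body faces the block when I press the cap.

Request:
{"op": "step_arm", "data": {
  "moves": [
    {"tx":0,"ty":0,"tz":-10,"roll":0},
    {"tx":0,"ty":0,"tz":-30,"roll":0},
    {"tx":0,"ty":0,"tz":-60,"roll":0},
    {"tx":0,"ty":0,"tz":-95,"roll":0.12},
    {"tx":0,"ty":0,"tz":-110,"roll":0.24},
    {"tx":0,"ty":0,"tz":-110,"roll":0.36},
    {"tx":0,"ty":0,"tz":-110,"roll":0.48},
    {"tx":0,"ty":0,"tz":-110,"roll":0.6},
    {"tx":0,"ty":0,"tz":-110,"roll":0.72},
    {"tx":0,"ty":0,"tz":-110,"roll":0.84},
    {"tx":0,"ty":0,"tz":-110,"roll":0.96},
    {"tx":0,"ty":0,"tz":-110,"roll":1.08}
  ]
}}

```text
t: 22.4
eef_pos: [672.2, 73.4, 255.7]
tcp_rot: [-2.878, 0.466, 0.692]
ft_force: [0.4, 0.7, -1.3]
opening: 0.005
grip_force: 0.0
```

```bash
python3 -c "
from rows import *
from fit import *
from jig import *
from sim import ik
a=cams['side']['pixels'][190:310,210:330]
cv2.imwrite('pics/c3.png',cv2.resize(a,(600,600),interpolation=cv2.INTER_CUBIC))
s=env.state();R=Ro.from_euler('xyz',s['tcp_rot']).as_matrix();t=R.T@ex;t2=np.arctan2(t[1],t[0]);print('roll to x along ex',t2,'other',t2+np.pi, R[:,2]@-ax)
P=W(-92,0,160);p=s['eef_pos'];n=8
print(np.linalg.norm(P-p),ik(W(-92,0,64),R[:,2]))
rows([p+(P-p)*i/n for i in range(1,n+1)])"
```

```text
roll to x along ex 0.4801206783146661 other 3.621713331904459 0.9999573679742981
223.64467725801538 [ 0.0602634   0.71317007  1.73153017 -0.04886535  1.22547162]
{"tx": -11, "ty": -11, "tz": 23, "roll": 0},
{"tx": -23, "ty": -23, "tz": 46, "roll": 0},
{"tx": -34, "ty": -34, "tz": 69, "roll": 0},
{"tx": -45, "ty": -46, "tz": 91, "roll": 0},
{"tx": -57, "ty": -57, "tz": 114, "roll": 0},
{"tx": -68, "ty": -68, "tz": 137, "roll": 0},
{"tx": -79, "ty": -80, "tz": 160, "roll": 0},
{"tx": -91, "ty": -91, "tz": 183, "roll": 0},
R [[0.686, 0.529, -0.5], [0.573, -0.816, -0.076], [-0.448, -0.234, -0.863]] [ 0.035  0.787  0.976 -0.062  1.905  0.968] [672.2  73.4 255.7]
```

View pics/c3.png

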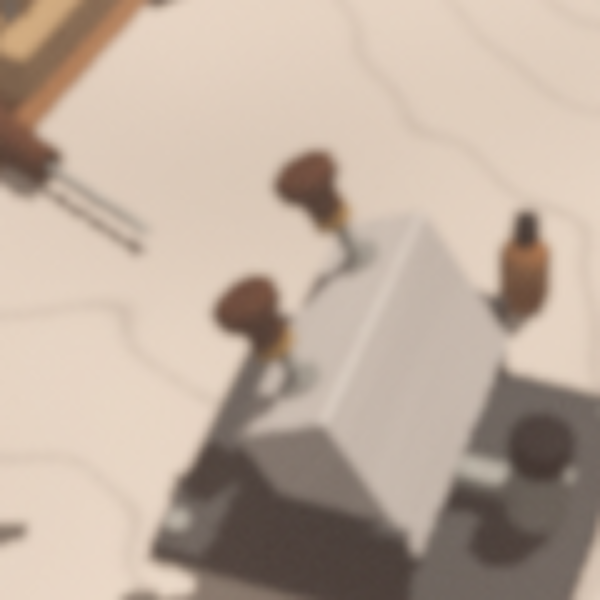

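Both gravers sit clearly lower now, with heads at (248,305) and (308,178), and the cap at (540,445) is still up. I'll move over the cap while finishing the roll.

Request:
{"op": "step_arm", "data": {
  "moves": [
    {"tx":-11,"ty":-11,"tz":23,"roll":0.06},
    {"tx":-23,"ty":-23,"tz":46,"roll":0.12},
    {"tx":-34,"ty":-34,"tz":69,"roll":0.18},
    {"tx":-45,"ty":-46,"tz":91,"roll":0.24},
    {"tx":-57,"ty":-57,"tz":114,"roll":0.3},
    {"tx":-68,"ty":-68,"tz":137,"roll":0.36},
    {"tx":-79,"ty":-80,"tz":160,"roll":0.42},
    {"tx":-91,"ty":-91,"tz":183,"roll":0.48},
    {"tx":-91,"ty":-91,"tz":183,"roll":0.48},
    {"tx":-91,"ty":-91,"tz":183,"roll":0.48}
  ]
}}

```text
t: 23.33
eef_pos: [469.9, 81.6, 160.1]
tcp_rot: [-3.137, 0.53, 0.161]
ft_force: [-0.4, 0.6, -0.0]
opening: 0.004
grip_force: 0.0
```

```bash
python3 -c "
from rows import *
from jig import *
rows([W(-92,0,z) for z in (130,100,85,76,72,68,64,60)],dp=1)"
```

```text
{"tx": 15.6, "ty": -0.2, "tz": 25.8, "roll": 0},
{"tx": 30.7, "ty": -0.1, "tz": 51.7, "roll": 0},
{"tx": 38.3, "ty": 0, "tz": 64.6, "roll": 0},
{"tx": 42.9, "ty": 0, "tz": 72.4, "roll": 0},
{"tx": 44.9, "ty": 0, "tz": 75.8, "roll": 0},
{"tx": 46.9, "ty": 0, "tz": 79.3, "roll": 0},
{"tx": 48.9, "ty": 0, "tz": 82.7, "roll": 0},
{"tx": 51, "ty": 0.1, "tz": 86.2, "roll": 0},
R [[0.852, 0.158, -0.5], [0.138, -0.987, -0.076], [-0.505, -0.004, -0.863]] [ 0.06   0.577  1.68  -0.047  1.413  1.491] [469.9  81.6 160.1]
```

Request:
{"op": "step_arm", "data": {
  "moves": [
    {"tx":15,"ty":0,"tz":26,"roll":0},
    {"tx":31,"ty":0,"tz":52,"roll":0},
    {"tx":38,"ty":0,"tz":64,"roll":0},
    {"tx":41,"ty":0,"tz":69,"roll":0},
    {"tx":43,"ty":0,"tz":72,"roll":0},
    {"tx":43,"ty":0,"tz":72,"roll":0}
  ]
}}

```text
t: 23.83
eef_pos: [471.8, 81.9, 76.0]
tcp_rot: [-3.138, 0.529, 0.158]
ft_force: [0.6, -0.7, 0.0]
opening: 0.006
grip_force: 0.0
```

Request:
{"op": "step_arm", "data": {
  "moves": [
    {"tx":0.5,"ty":0,"tz":0.9,"roll":0},
    {"tx":1,"ty":0,"tz":1.7,"roll":0},
    {"tx":1.5,"ty":0,"tz":2.6,"roll":0},
    {"tx":2,"ty":0,"tz":3.4,"roll":0}
  ]
}}

```text
t: 24.17
eef_pos: [471.2, 82.0, 72.4]
tcp_rot: [-3.139, 0.528, 0.156]
ft_force: [1.1, -0.1, 1.7]
opening: -0.001
grip_force: 0.8
```

Request:
{"op": "step_arm", "data": {
  "moves": [
    {"tx":0.5,"ty":0,"tz":0.9,"roll":0},
    {"tx":1,"ty":0,"tz":1.7,"roll":0},
    {"tx":1.5,"ty":0,"tz":2.6,"roll":0},
    {"tx":2,"ty":0,"tz":3.4,"roll":0},
    {"tx":2.5,"ty":0,"tz":4.3,"roll":0},
    {"tx":3,"ty":0,"tz":5.2,"roll":0}
  ]
}}

```text
t: 24.67
eef_pos: [471.0, 81.9, 65.9]
tcp_rot: [-3.139, 0.529, 0.156]
ft_force: [2.2, -0.2, 3.9]
opening: 0.003
grip_force: 1.9
```

Request:
{"op": "step_arm", "data": {
  "moves": [
    {"tx":0.5,"ty":0,"tz":0.9,"roll":0}
  ]
}}

```text
t: 24.75
eef_pos: [471.0, 82.0, 64.9]
tcp_rot: [-3.139, 0.529, 0.156]
ft_force: [2.7, -0.6, 3.7]
opening: 0.006
grip_force: 1.9
```

Request:
{"op": "step_arm", "data": {
  "moves": [
    {"tx":0.25,"ty":0,"tz":0.4,"roll":0},
    {"tx":0.25,"ty":0,"tz":0.4,"roll":0}
  ]
}}

```text
t: 24.92
eef_pos: [471.0, 82.0, 64.4]
tcp_rot: [-3.139, 0.529, 0.156]
ft_force: [2.4, 1.2, 3.9]
opening: 0.004
grip_force: 2.4
```

Request:
{"op": "step_arm", "data": {
  "moves": [
    {"tx":0.25,"ty":0,"tz":0.4,"roll":0},
    {"tx":0.25,"ty":0,"tz":0.4,"roll":0}
  ]
}}

```text
t: 25.08
eef_pos: [471.1, 82.0, 64.2]
tcp_rot: [-3.139, 0.529, 0.156]
ft_force: [1.4, 0.2, 8.4]
opening: 0.003
grip_force: 3.8
```

Force is climbing at the hard stop. I'll add one small press, then lift clear.

Request:
{"op": "step_arm", "data": {
  "moves": [
    {"tx":0.15,"ty":0,"tz":0.25,"roll":0},
    {"tx":0.15,"ty":0,"tz":0.25,"roll":0}
  ]
}}

```text
t: 25.25
eef_pos: [471.1, 82.0, 64.1]
tcp_rot: [-3.139, 0.529, 0.156]
ft_force: [2.2, 0.3, 8.6]
opening: 0.006
grip_force: 4.7
```

Request:
{"op": "step_arm", "data": {
  "moves": [
    {"tx":-5,"ty":0,"tz":-9,"roll":0},
    {"tx":-15,"ty":0,"tz":-26,"roll":0},
    {"tx":-30,"ty":0,"tz":-52,"roll":0},
    {"tx":-50,"ty":0,"tz":-86,"roll":0},
    {"tx":-70,"ty":0,"tz":-120,"roll":0},
    {"tx":-90,"ty":0,"tz":-155,"roll":0},
    {"tx":-110,"ty":0,"tz":-190,"roll":0},
    {"tx":-120,"ty":0,"tz":-220,"roll":0},
    {"tx":-140,"ty":0,"tz":-250,"roll":0},
    {"tx":-140,"ty":0,"tz":-250,"roll":0}
  ]
}}

```text
t: 26.08
eef_pos: [476.9, 82.3, 356.2]
tcp_rot: [-3.14, 0.521, 0.156]
ft_force: [-0.6, 0.1, 0.2]
opening: 0.002
grip_force: 0.0
```

```bash
python3 -c "
from fit import *
a=cams['side']['pixels'][190:310,210:330];b=cams['top']['pixels'][170:290,180:300]
cv2.imwrite('pics/c4.png',np.hstack([cv2.resize(x,(400,400),interpolation=cv2.INTER_CUBIC) for x in (a,b)]))"
```

```text
(no output)
```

View pics/c4.png

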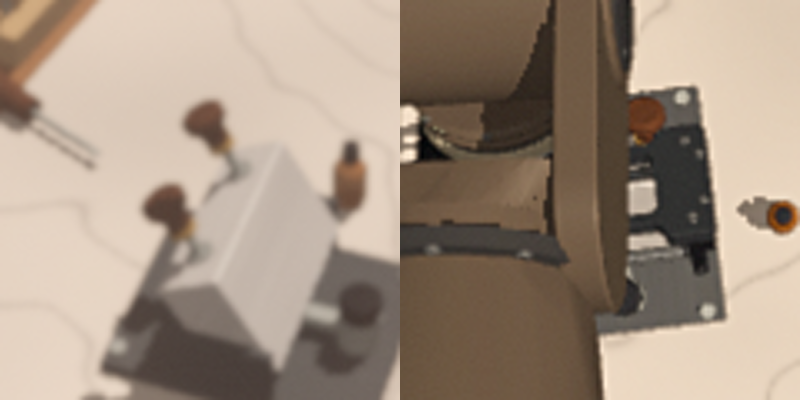

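The side view shows the gravers where they were left, at (165,205) and (205,120). The cap has dropped to (360,305), matching about 8 mm of travel, and nothing else near the jig has moved. I'm handing in.

```bash
python3 -c "
from cell import env
print(env.job_done())"
```

```text
the job is handed in; nothing more can be done
None
```

Job handed in at about 26 s, verdict not shown: both gravers were pushed in line to their stops (last readings 9.3 N left, 10.1 N right), then the cap was pressed about 8 mm to its end stop; the moves allow no tilt, so I built the 30° lean by commanding out-of-reach poses behind the base.

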